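# Reload and start the cartridge reader

### The arm

A 6-joint arm with a two-finger parallel gripper is mounted at the origin on the work surface. World frame = base frame: x ahead of the robot, y to its left, z up, the work surface at z = 0. Lengths are in mm, angles in rad, forces in N, time in s.
With the tool pointing down it reaches from about 275 to 1000 mm from the base axis. Payload 8.4 kg.
Tool frame: the origin (TCP) lies on the centre line of the jaws, within the pads' length; the fingertips stand 22 mm ahead of it and the grasp point (between the pads) lies 3 mm ahead of it; z points along the fingers, x is the direction in which the jaws open and shut, and the axes are right-handed (so a half turn about z gives the same grasp; the last joint's range is limited). The gripper opens to 85 mm and grips with 20 to 120 N. Pads are 22 mm wide; open, the fingers measure 114 mm over their backs; the gripper's body (76 mm by 85 mm) begins 54 mm behind the grasp point. The pads swing forward as they close: fully open they stand 13 mm farther back than shut.
Start: joints at [-1.17, 0.353, 1.633, -0, 1.155, -0.002], TCP at [244.996, -574.983, 253.281] pointing down, gripper open.
Joint ranges: [-2.63, 2.63], [-0.92, 2.1], [0.06, 2.66], [-1.3, 4.44], [0, 2.69], [-3.02, 3.02]. Speed limits (rad/s): [2.22, 2.22, 2.79, 3.14, 3.14, 3.14].

### API

Orientations are given as [roll, pitch, yaw] about the fixed x, y, z axes, in that order (R = Rz(yaw) Ry(pitch) Rx(roll)).
In Python, from rig import status, viewer, job gives the robot as it stands.
- The arm moves only by the tool send_rows, never from a script. Its argument "plan" is a list of rows, each a list of 3 entries, a list of its own where there are three numbers: the shift along the tool's x, y, z in m, then the turn, a rotation vector about the tool's x, y, z in rad, then the opening, from -1 (shut) to 1 (fully open). In form: [[[x, y, z], [rx, ry, rz], jaw], ...]. A call has exactly 5 rows; each row is the pose to reach, as a shift and turn from the pose measured when the call began, along the tool's axes at that moment; what a row does not reach only later rows make up. A row lasts 1/12 s, in which the tool goes at most 41.7 mm and 7.16 degrees, less where a joint would pass 70% of its speed; a pose out of reach is approached as far as the arm can. A call with a gripper value outside its range is refused whole. The fingers move at their own pace and stop on an object; "squeeze" is the grip in N (left out, the last holds). Time passes only in rows, so rows that repeat a pose let the fingers close, or fill a call up. It gives the time, the measured TCP pose, the force and the opening at its end, in the units of the state.
- status.sense(): the state, without advancing time (a new reading comes with each control period).
- viewer.grab_frame(name): name is "scene" or "side" or "wrist"; returns the picture (480x640x3 uint8, red, green, blue); there is no depth.
- viewer.camera_params(name): a dict with "intrinsics" (3x3 intrinsics, pixels), "xyz" and "orientation" of the camera in the world. Camera axes: x right, y down, z forward; pixel columns grow to the right and rows downward; lengths in mm; the calibration is good to about 2 mm. A picture is of the moment at which its call begins: read the wrist's pose just before it. camera_params takes no time and is no camera call; for the wrist camera it gives the pose at the moment of the call.
- job.sign_off(): hands the job in, once; it reports no verdict.
Trained networks look in the newest picture that a camera, given by its name, has taken for a name from the list of things; names that differ only in an ending like _2 or _b are one class to them, and where a whole thing is asked for, a point or a joint stands for the part that bears it (a point fixed in the world has none). Each returns a list of dicts, best first, with "p" (0 to 1); they miss things now and then, are a little off and sometimes report something else, mostly with a low value. They report only what shows in the picture. A call takes as long as a camera call. They do not tell look-alikes from the thing itself.
- viewer.cut_out(label, camera): "mask" (480x640 bool, what is visible of it) and "extent" ([left, top, width, height] in pixels, round what is visible of it).
The state is a dict: "clock": time; "qpos": joint angles; "qvel": joint speeds; "joint_efforts": joint torques, N m; "eef_pos": TCP position; "tcp_rot": TCP orientation; "contact_force": force on the tool from outside, world axes, zero at the start; "wrist_torque": the same for the moment, N m; "opening": opening from 0.0 (shut) to 1.0 (fully open).
Only numpy, scipy, OpenCV 4.12 (cv2) and the standard library are available. Lean on these libraries where they do the work, as an engineer would, in place of code of your own. Each camera call takes 0.05 s, during which the arm holds its last target.

### The job

Get the reader ready and start it: lay the spent cartridge from its middle pocket in the steel tray, put the stopper fully home in the open amber flask, drop every black cartridge from the bench into a pocket of its own, flat on the bottom, and swing that pocket's lever fully shut over it. When all that is done, press the start pedal right down to its stop for a moment and let it come back up. Leave the other things on the bench where they are and do not tip the flask over.

Things in the scene. Friction and masses are not known exactly. Their poses are not given: they have to be found in the camera images.
- reader: Cartridge reader, a fixed grey slab 170 mm (x) by 250 mm (y) by 50 mm high; origin at the centre of its underside; its front (-x of its own frame) faces the robot. Its top carries a row of three pockets along its y axis, 75 mm apart, with a steel clamp lever hinged behind (+x of) each pocket
- pocket0 (a point): centre of the floor of pocket 0 of the reader, axes as the reader's. The pocket is a rectangular recess 47 mm along the reader's x, 33 mm along its y, 14 mm deep, its floor 36 mm above the bench, with a 1.5 mm chamfered mouth (the -y end of the row)
- pocket1 (a point): centre of the floor of pocket 1 of the reader, axes as the reader's. The pocket is a rectangular recess 47 mm along the reader's x, 33 mm along its y, 14 mm deep, its floor 36 mm above the bench, with a 1.5 mm chamfered mouth (the middle one)
- pocket2 (a point): centre of the floor of pocket 2 of the reader, axes as the reader's. The pocket is a rectangular recess 47 mm along the reader's x, 33 mm along its y, 14 mm deep, its floor 36 mm above the bench, with a 1.5 mm chamfered mouth (the +y end of the row)
- lever0 (a joint): angle of the clamp lever of pocket 0, rad: 0 = shut, lying level over the pocket and pointing to the reader's -x, its underside about 1.5 mm above a seated cartridge; 1.57 = upright; up to 2.2 = leaning back (+x). It stays where it is left (stiff pivot, about 0.04 N m, no spring)
- lever0_hinge (a point): pivot of lever 0, fixed on the reader, axes as the reader's: 40 mm behind (+x) the pocket's centre, 70.5 mm above the bench; the pivot runs along the reader's y. The lever is a steel bar 6 mm thick, 12 mm wide, 65 mm long from the pivot, with a 20 mm wide tab at its end
- lever1 (a joint): angle of the clamp lever of pocket 1, rad: 0 = shut, lying level over the pocket and pointing to the reader's -x, its underside about 1.5 mm above a seated cartridge; 1.57 = upright; up to 2.2 = leaning back (+x). It stays where it is left (stiff pivot, about 0.04 N m, no spring)
- lever1_hinge (a point): pivot of lever 1, fixed on the reader, axes as the reader's: 40 mm behind (+x) the pocket's centre, 70.5 mm above the bench; the pivot runs along the reader's y. The lever is a steel bar 6 mm thick, 12 mm wide, 65 mm long from the pivot, with a 20 mm wide tab at its end
- lever2 (a joint): angle of the clamp lever of pocket 2, rad: 0 = shut, lying level over the pocket and pointing to the reader's -x, its underside about 1.5 mm above a seated cartridge; 1.57 = upright; up to 2.2 = leaning back (+x). It stays where it is left (stiff pivot, about 0.04 N m, no spring)
- lever2_hinge (a point): pivot of lever 2, fixed on the reader, axes as the reader's: 40 mm behind (+x) the pocket's centre, 70.5 mm above the bench; the pivot runs along the reader's y. The lever is a steel bar 6 mm thick, 12 mm wide, 65 mm long from the pivot, with a 20 mm wide tab at its end
- cartridge0: Sensor cartridge, black plastic block 44 mm (its x) by 30 mm (its y) by 28 mm high, about 50 g, loose, lying flat; origin at the centre of its underside. Symmetric: either way round fits any pocket; seated, it stands 14 mm out of the reader's top. May be absent (None)
- cartridge1: Sensor cartridge, black plastic block 44 mm (its x) by 30 mm (its y) by 28 mm high, about 50 g, loose, lying flat; origin at the centre of its underside. Symmetric: either way round fits any pocket; seated, it stands 14 mm out of the reader's top. May be absent (None)
- cartridge2: Sensor cartridge, black plastic block 44 mm (its x) by 30 mm (its y) by 28 mm high, about 50 g, loose, lying flat; origin at the centre of its underside. Symmetric: either way round fits any pocket; seated, it stands 14 mm out of the reader's top. May be absent (None)
- flask: Amber glass sample flask, conical, loose, about 250 g: foot 66 mm across, total height 95 mm, open neck 31 mm outside and 24 mm inside over its top 33 mm; origin at the centre of its underside
- flask_mouth (a point): centre of the flask's rim, 95 mm above its foot
- stopper_shoulder (a point): Centre of the shoulder of the black rubber stopper (loose, 30 g), axes as the stopper's. Below it an 18 mm long taper, 17 mm across at the bottom, 21.6 mm at its top; above it the round head, 20 mm high, 29 to 27 mm across. Home, the shoulder rests on the flask's rim. It starts upright in a hole of a fixed white stand (70 mm square, 26 mm high), shoulder on the stand's top
- spent: The spent cartridge: the same black block, 44 by 30 by 28 mm, 50 g, origin at the centre of its underside. It starts seated in the middle pocket (pocket1), its lever standing open
- tray_in (a point): centre of the inner floor of the fixed steel tray for spent cartridges in front of the reader, axes as the tray's: 80 mm (x) by 120 mm (y) outside, walls 4 mm, 22 mm high, floor 4 mm above the bench
- pedal (a joint): angle of the start pedal, rad: 0 = up (released), 0.25 = down at its stop. Sprung: needs about 3 N at the pad to start and about 8 N at the stop; returns by itself
- pedal_pad (a point): Where to press, on top of the pedal plate 68 mm from its hinge: 44 mm above the bench when up, goes down 16 mm. Up, its x axis is level and runs along the pedal, away from the robot. Plate 90 by 68 mm, aluminium, hinged at its far (+x) end 19 mm above the bench, sloping up to the robot (0.3 rad up, 0.05 rad at its stop), on a fixed dark base 115 by 80 mm
- beaker: bystander: clear glass beaker, 70 mm across, 90 mm high; origin at the centre of its underside
- sample_tube: bystander: small upright tube jar with orange cap, 32 mm across, 90 mm high; origin at the centre of its underside
- reagent_bottle: bystander: white bottle with blue cap, 68 mm across, 130 mm high; origin at the centre of its underside
- marker: bystander: white marker pen with black cap lying flat, 130 mm long
There are look-alikes about, which are no part of the job. Leave any pink or turquoise look-alike of the cartridge1 alone.

How it is judged (in metres and radians):
On the way, in this order (a step that is already met when the one before it is completed fails the run):
1. the spent cartridge lies in the tray, the stopper is home in the flask and every other cartridge sits in a pocket with its lever shut (distance between stopper_shoulder and flask_mouth below 0.005 m and angle between the z axis of stopper_shoulder and the z axis of flask, either way round below 0.12 rad and angle between flask's own z axis and vertical below 0.1 rad and x of spent in the frame of tray_in between -0.036 and 0.036 m and y of spent in the frame of tray_in between -0.056 and 0.056 m and height (world z) of spent below 0.04 m and ((distance between cartridge0 and pocket0 below 0.005 m and angle between cartridge0's own z axis and vertical below 0.1 rad and value of joint lever0 below 0.12 rad) or (distance between cartridge0 and pocket1 below 0.005 m and angle between cartridge0's own z axis and vertical below 0.1 rad and value of joint lever1 below 0.12 rad) or (distance between cartridge0 and pocket2 below 0.005 m and angle between cartridge0's own z axis and vertical below 0.1 rad and value of joint lever2 below 0.12 rad)) and ((distance between cartridge1 and pocket0 below 0.005 m and angle between cartridge1's own z axis and vertical below 0.1 rad and value of joint lever0 below 0.12 rad) or (distance between cartridge1 and pocket1 below 0.005 m and angle between cartridge1's own z axis and vertical below 0.1 rad and value of joint lever1 below 0.12 rad) or (distance between cartridge1 and pocket2 below 0.005 m and angle between cartridge1's own z axis and vertical below 0.1 rad and value of joint lever2 below 0.12 rad)) and ((distance between cartridge2 and pocket0 below 0.005 m and angle between cartridge2's own z axis and vertical below 0.1 rad and value of joint lever0 below 0.12 rad) or (distance between cartridge2 and pocket1 below 0.005 m and angle between cartridge2's own z axis and vertical below 0.1 rad and value of joint lever1 below 0.12 rad) or (distance between cartridge2 and pocket2 below 0.005 m and angle between cartridge2's own z axis and vertical below 0.1 rad and value of joint lever2 below 0.12 rad))), for 0.2 s.
2. the start pedal is pressed down to its stop (value of joint pedal above 0.22 rad), for 0.2 s.
At the end, for the whole second after the job is handed in: Spent cartridge in the tray; stopper shoulder within 5 mm of the flask's rim centre, upright; each other cartridge within 5 mm of a pocket's floor centre, level within 0.1 rad, its lever below 0.12 rad; then the pedal went beyond 0.22 rad for 0.2 s and is up again; flask at rest (all of step 1 and value of joint pedal below 0.05 rad and linear speed of flask below 0.02 m/s); the robot touches nothing.
It fails at once if the flask is tipped over (angle between flask's own z axis and vertical above 0.5 rad).
It fails at once if a bystander is moved by more than 40 mm (distance of any of beaker, sample_tube, reagent_bottle, marker from where it was at the start of the episode above 0.04 m).
Of cartridge0, cartridge1, cartridge2 only 2 to 3 are there at a start; the rules pass over those that are not, and their reading is None.
At some moment in a run one of cartridge0, cartridge1, cartridge2 may be knocked a few centimetres aside while the robot is not near it.
It also fails if it takes over 210 s, if anything falls off the work surface, if the arm or the gripper's body presses on something with over 40 N, if the wrist force passes 120 N, or if a joint passes its speed limit or range.

## Working session

There is one attempt and no reset: what is moved stays moved. The work goes in short steps, Python scripts to look and compute and a tool call to move; the robot and the scene stay as the last step left them, time stands still between calls to the robot, and variables do not carry over. Pictures are saved under pics/ and viewed, and the job is handed in when it is done.

Besides the shell and the picture viewer there is one more tool, called in YAML: its name, and indented under it one key for each argument. send_rows: Moves the arm, as the interface text tells. Its arguments: {"type":"object","properties":{"plan":{"type":"array"},"squeeze":{"type":"number"}},"required":["plan"]}

```bash
ls; mkdir -p pics; python3 - <<'E'
from rig import status, viewer, job
import cv2,numpy as np
print(status.sense())
for n in ["scene","side","wrist"]:
    p=viewer.camera_params(n); print(n,p)
    im=viewer.grab_frame(n); cv2.imwrite(f"pics/{n}0.png",im[:,:,::-1])
E
```

```text
pics
{'clock': 0.0, 'qpos': array([-1.17038221e+00,  3.53634337e-01,  1.63413805e+00,  4.65501682e-06,
        1.15520758e+00, -2.38350795e-03]), 'qvel': array([-2.45959493e-04,  3.08498106e-04, -1.58329148e-03, -1.22055484e-03,
       -7.28071381e-04, -5.08369060e-05]), 'joint_efforts': array([ 1.06516669e-03, -6.05235171e+01, -3.42059362e+01,  2.09445029e-04,
        9.19329061e-03, -2.36413854e-05]), 'eef_pos': array([ 244.83143852, -574.56123821,  252.56861454]), 'tcp_rot': array([-3.14158509e+00,  1.38730122e-03, -1.16800058e+00]), 'contact_force': array([-0.11437451,  0.13011281,  0.17736075]), 'wrist_torque': array([-0.04314193,  0.02954134,  0.01133172]), 'opening': 1.0001681424222366}
scene {'intrinsics': array([[605.79746032,   0.        , 324.9990922 ],
       [  0.        , 605.79746032, 244.38097798],
       [  0.        ,   0.        ,   1.        ]]), 'xyz': array([ 896.77809542, -601.24501104, 1110.1495985 ]), 'orientation': array([-2.53888001, -0.01344617,  0.53932141])}
side {'intrinsics': array([[481.20441066,   0.        , 318.82853437],
       [  0.        , 481.20441066, 243.42759665],
       [  0.        ,   0.        ,   1.        ]]), 'xyz': array([ 19.75652965, 565.34045073, 918.01209401]), 'orientation': array([-2.38093079,  0.01018989, -2.36900305])}
wrist {'intrinsics': array([[396.32418202,   0.        , 314.94413058],
       [  0.        , 396.32418202, 238.75623133],
       [  0.        ,   0.        ,   1.        ]]), 'xyz': array([ 310.07104184, -546.55269029,  373.80700661]), 'orientation': array([ 2.86428446e+00, -1.46649522e-04, -1.16857001e+00])}
```

View pics/scene0.png

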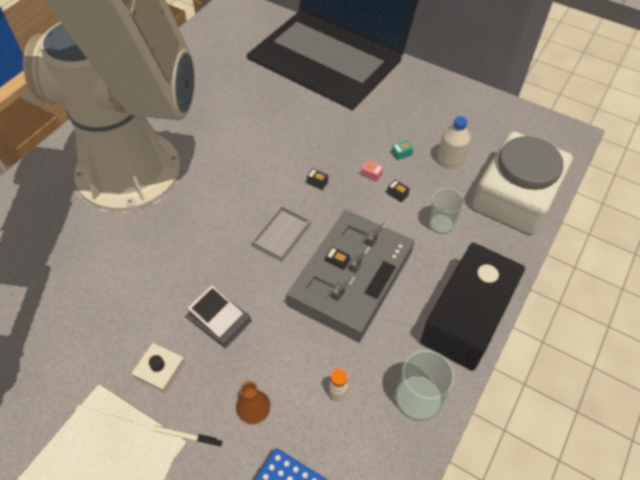

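View pics/side0.png

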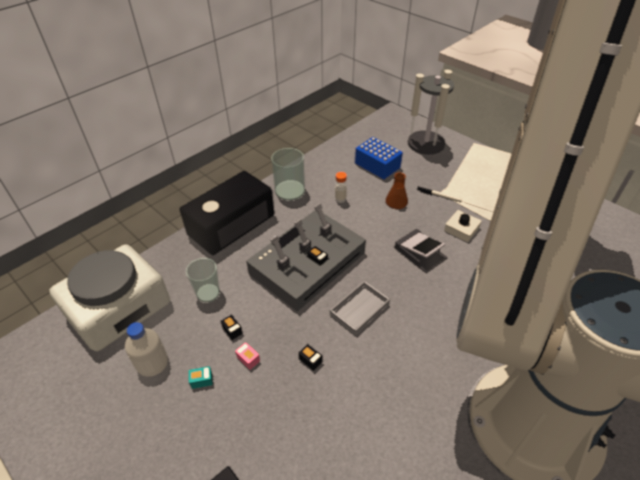

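View pics/wrist0.png

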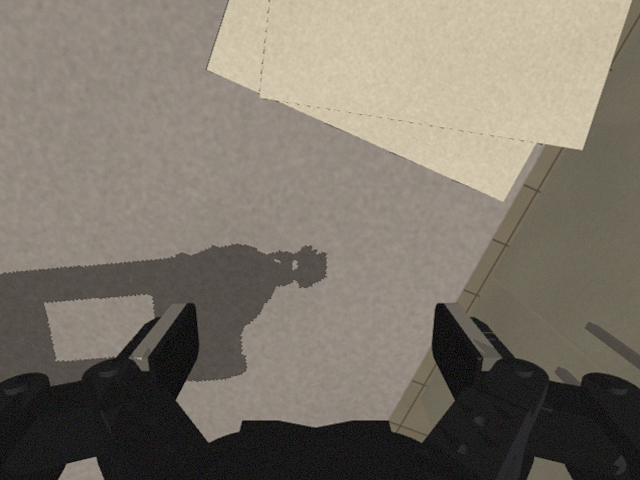

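Scene shows black cartridges at (317,179) and (398,190), spent at (338,257), look‑alikes pink (372,170) and turquoise (402,150), stopper (157,363), flask (253,400), pedal (218,313), tray (281,233).

```bash
cat > h.py <<'E'
from rig import status, viewer, job
import cv2,numpy as np
from scipy.spatial.transform import Rotation as Ro
from scipy.optimize import least_squares
def cam(n):
    p=viewer.camera_params(n); return p["intrinsics"],np.array(p["xyz"]),Ro.from_euler('xyz',p["orientation"]).as_matrix()
def ray(c,u,v):
    K,o,R=c; d=R@np.linalg.inv(K)@np.array([u,v,1.]); return o,d
def onz(c,u,v,z):
    o,d=ray(c,u,v); return o+d*(z-o[2])/d[2]
def proj(c,P):
    K,o,R=c; q=(np.atleast_2d(P)-o)@R; q=q@K.T; return q[:,:2]/q[:,2:]
def tcp():
    s=status.sense(); return np.array(s["eef_pos"]),Ro.from_euler('xyz',s["tcp_rot"]).as_matrix(),s
def tri(obs):
    A=np.zeros((3,3));b=np.zeros(3)
    for c,u,v in obs:
        o,d=ray(c,u,v); d=d/np.linalg.norm(d); M=np.eye(3)-np.outer(d,d); A+=M;b+=M@o
    return np.linalg.solve(A,b)
def snap(n,f):
    c=cam(n); im=viewer.grab_frame(n); cv2.imwrite(f"pics/{f}.png",im[:,:,::-1]); return c,im
def go(target,yaw):
    """rotvec/shift in tool axes to reach pointing-down pose at target mm, jaw-axis yaw (mod pi, nearest)"""
    p,R,s=tcp()
    best=None
    for k in range(-2,3):
        G=Ro.from_euler('xyz',[np.pi,0,yaw+k*np.pi]).as_matrix()
        rv=Ro.from_matrix(R.T@G).as_rotvec()
        q6=s["qpos"][5]
        print_=(np.linalg.norm(rv),rv)
        if best is None or print_[0]<best[0]: best=print_
    sh=R.T@(np.array(target)-p)/1000
    print("shift",np.round(sh,4).tolist(),"rot",np.round(best[1],4).tolist(),"q6",round(s["qpos"][5],2),"pos",p.round(1),"rpy",np.round(s["tcp_rot"],3))
E
python3 - <<'E'
from h import *
Z={"reader":25,"cartridge0":14,"spent":50,"flask":40,"stopper_shoulder":30,"tray_in":10,"pedal":20,"beaker":45,"sample_tube":45,"reagent_bottle":65,"marker":5}
for n in ["scene","side"]:
    snap(n,n+"1"); c=cam(n)
    for l,z in Z.items():
        for r in viewer.cut_out(l,n):
            if r["p"]<0.15: continue
            e=r["extent"]; ys,xs=np.nonzero(r["mask"])
            print(n,l,round(r["p"],2),e,onz(c,xs.mean(),ys.mean(),z).round(0)[:2])
print(status.sense()["clock"])
E
```

```text
scene reader 0.84 [285.7, 210.4, 127.6, 136.6] [611.   7.]
scene reader 0.31 [427.5, 186.7, 38.1, 48.9] [709. 270.]
scene cartridge0 0.91 [311.3, 169.8, 17.5, 20.9] [408. 204.]
scene cartridge0 0.71 [361.3, 163.6, 20.4, 18.0] [506. 295.]
scene cartridge0 0.63 [386.0, 180.0, 23.8, 24.3] [588. 274.]
scene cartridge0 0.51 [393.0, 142.2, 20.6, 18.3] [537. 395.]
scene spent 0.55 [324.9, 249.4, 23.6, 20.7] [574.  16.]
scene flask 0.64 [238.9, 380.6, 27.3, 41.1] [ 597. -333.]
scene flask 0.57 [286.2, 210.5, 129.3, 134.2] [615.  -1.]
scene flask 0.2 [367.4, 224.3, 19.5, 16.6] [609. 132.]
scene stopper_shoulder 0.49 [147.6, 353.9, 17.4, 14.9] [ 394. -359.]
scene stopper_shoulder 0.26 [253.9, 206.3, 56.0, 55.1] [428.  19.]
scene tray_in 0.67 [255.2, 205.0, 52.1, 57.3] [419.  31.]
scene tray_in 0.47 [438.8, 115.4, 29.9, 56.2] [639. 485.]
scene tray_in 0.24 [287.2, 207.1, 122.7, 135.5] [607.  15.]
scene tray_in 0.19 [369.0, 221.9, 15.5, 17.0] [601. 153.]
scene pedal 0.94 [187.2, 285.3, 54.5, 50.4] [ 417. -207.]
scene beaker 0.72 [151.7, 422.0, 70.0, 26.2] [ 536. -438.]
scene beaker 0.67 [426.2, 
[... 774 characters left out ...]
 [385.6, 172.4, 18.7, 36.9] [ 588. -317.]
side flask 0.7 [223.1, 316.3, 16.9, 20.6] [573. 283.]
side stopper_shoulder 0.71 [296.5, 345.1, 27.4, 24.4] [401. 213.]
side tray_in 0.69 [325.5, 280.8, 63.4, 53.7] [421.  36.]
side tray_in 0.33 [247.6, 202.4, 118.1, 108.0] [619.  14.]
side pedal 0.6 [402.2, 235.2, 41.6, 24.8] [ 428. -221.]
side pedal 0.19 [305.1, 247.6, 22.3, 17.9] [597.  -7.]
side beaker 0.97 [187.8, 258.3, 31.5, 44.1] [722. 246.]
side sample_tube 0.63 [336.1, 173.7, 13.9, 27.6] [ 715. -220.]
side reagent_bottle 0.59 [123.0, 321.9, 44.8, 54.4] [639. 448.]
side reagent_bottle 0.27 [246.7, 204.5, 118.3, 105.3] [583.  48.]
side marker 0.72 [415.4, 189.1, 43.4, 11.2] [ 523. -430.]
1.35
```

```bash
python3 - <<'E'
from h import *
c=cam("wrist"); p,R,s=tcp()
P=onz(c,315,239,0); print(P, R.T@(P-p), R.T@(c[1]-p), (R.T@c[2]).round(3))
for uv in [(0,0),(640,0),(0,300),(640,300)]: print(uv,(R.T@(onz(c,*uv,0)-p)).round())
go([400-0,-360+20,260],0.0)
E
```

```text
[ 212.08539316 -589.13831061    0.        ] [1.03570817e-01 3.58435145e+01 2.53281734e+02] [  -0.40457267  -70.99828382 -121.17171878] [[ 1.    -0.001  0.001]
 [ 0.001  0.962  0.274]
 [-0.001 -0.274  0.962]]
(0, 0) [-264. -173.  253.]
(640, 0) [ 273. -173.  253.]
(0, 300) [-323.  101.  253.]
(640, 300) [334. 101. 253.]
shift [-0.1554, -0.2347, -0.0067] rot [-0.0, -0.0, -1.168] q6 -0.0 pos [ 245.  -575.   253.3] rpy [-3.142 -0.    -1.168]
```

View pics/side1.png

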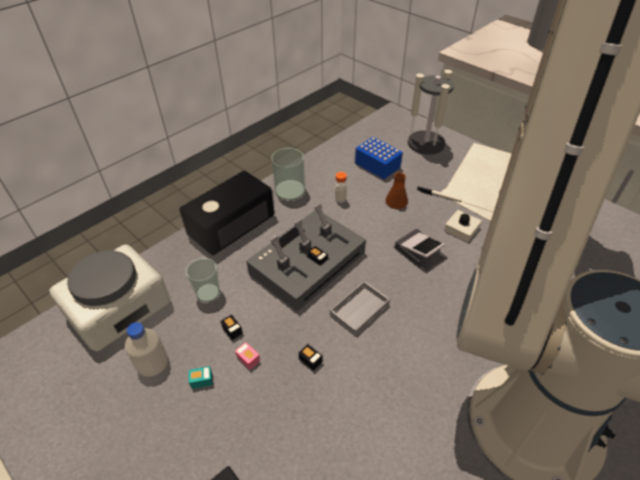

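```bash
python3 - <<'E'
from h import *
go([354,-380,260],-1.168)
E
```

```text
shift [-0.1367, -0.1767, -0.0067] rot [-0.0, -0.0, 0.0] q6 -0.0 pos [ 245.  -575.   253.3] rpy [-3.142 -0.    -1.168]
```

send_rows:
  plan:
    - [[-0.03, -0.035, -0.005], [0, 0, 0], 1]
    - [[-0.06, -0.07, -0.007], [0, 0, 0], 1]
    - [[-0.09, -0.11, -0.007], [0, 0, 0], 1]
    - [[-0.12, -0.145, -0.007], [0, 0, 0], 1]
    - [[-0.137, -0.177, -0.007], [0, 0, 0], 1]

```text
clock: 1.77
eef_pos: [344.9, -390.9, 260.4]
tcp_rot: [3.142, 0.0, -1.169]
contact_force: [0.4, -0.0, -0.0]
opening: 0.995
```

```bash
python3 - <<'E'
from h import *
c,im=snap("wrist","w1"); print(tcp()[0])
for l in ["stopper_shoulder","pedal","flask","marker"]:
    for r in viewer.cut_out(l,"wrist"):
        if r["p"]>.2:
            ys,xs=np.nonzero(r["mask"]); print(l,r["p"],r["extent"],xs.mean(),ys.mean())
E
```

```text
[ 348.41034785 -385.69299276  260.27625108]
stopper_shoulder 0.57 [287.4, 119.0, 34.7, 36.3] 304.7449438202247 136.69662921348313
flask 0.24 [77.0, 0.0, 132.3, 99.5] 142.71865222623344 39.11841155234657
marker 0.89 [424.7, 1.1, 29.1, 107.4] 437.25204918032784 52.5792349726776
```

View pics/w1.png

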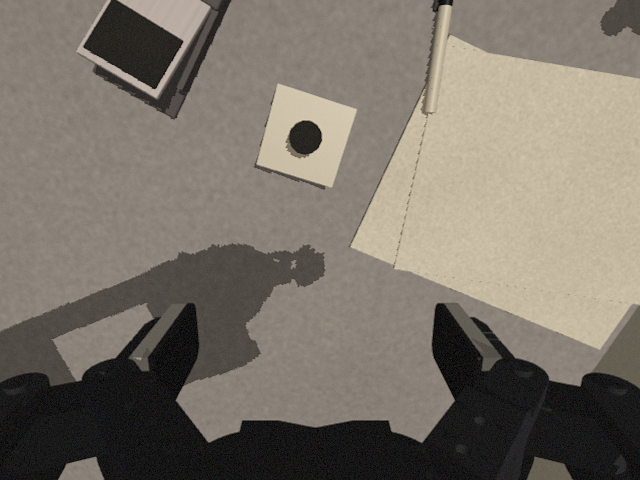

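Wrist picture: stopper at (305,137) in its white stand, pedal top left (145,40), marker at (437,55).

```bash
python3 - <<'E'
from h import *
c,im=snap("wrist","w2")
g=cv2.cvtColor(im,cv2.COLOR_RGB2GRAY)
m=(g<70).astype(np.uint8); m[:, :250]=0; m[:,350:]=0; m[200:]=0; m[:100]=0
n,l,st,ce=cv2.connectedComponentsWithStats(m); 
i=1+np.argmax(st[1:,4]); print(st[i],ce[i],onz(c,*ce[i],44))
P=onz(c,*ce[i],44)
# stand corners
for uv in [(277,84),(357,107),(332,187),(256,165)]: print(onz(c,*uv,26).round(1))
go([P[0],P[1],110],-1.168)
E
```

```text
[286 120  33  34 848] [302.2629717 136.3254717] [ 398.8274067 -359.1181743   44.       ]
[ 429.2 -322.9   26. ]
[ 438.9 -392.4   26. ]
[ 368.  -400.4   26. ]
[ 359.4 -330.6   26. ]
shift [-0.0107, -0.0633, 0.1504] rot [0.0002, -0.0006, -0.0001] q6 0.31 pos [ 344.8 -393.7  260.4] rpy [ 3.141e+00 -1.000e-03 -1.168e+00]
```

```bash
python3 - <<'E'
from h import *
for i in range(5):
    p,R,s=tcp(); print(s["clock"],p.round(2),np.round(s["qvel"],4)); snap("wrist","tmp"); 
E
```

```text
2.0667 [ 344.77 -393.66  260.41] [-0.0175  0.0054 -0.0024  0.0017  0.0006  0.002 ]
2.1167 [ 344.52 -393.87  260.32] [-0.0089  0.0047  0.0012  0.0016  0.0002  0.0008]
2.1667 [ 344.4  -393.96  260.23] [-0.0027  0.002   0.0008  0.0028  0.003   0.0023]
2.2167 [ 344.31 -393.93  260.17] [0.0003 0.0005 0.0015 0.0039 0.0004 0.0003]
2.2667 [ 344.33 -393.82  260.11] [0.0026 0.0001 0.0021 0.0023 0.0003 0.0029]
```

```bash
cat >> h.py <<'E'
def blob(im,box,thr=70):
    g=cv2.cvtColor(im,cv2.COLOR_RGB2GRAY); m=np.zeros_like(g); x0,y0,x1,y1=box
    m[y0:y1,x0:x1]=(g[y0:y1,x0:x1]<thr); n,l,st,ce=cv2.connectedComponentsWithStats(m)
    i=1+np.argmax(st[1:,4]); return st[i],ce[i],l==i
E
python3 - <<'E'
from h import *
c,im=snap("wrist","w2")
st,ce,m=blob(im,(250,100,350,200)); print(st,ce,onz(c,*ce,44))
P=onz(c,*ce,44)
go([P[0],P[1],120],-1.168)
E
```

```text
[286 119  33  34 848] [302.16981132 135.26179245] [ 398.82626238 -359.19460663   44.        ]
shift [-0.0103, -0.0635, 0.1401] rot [0.0001, 0.0002, -0.0014] q6 0.31 pos [ 344.5 -393.5  260.1] rpy [ 3.142  0.    -1.169]
```

send_rows:
  plan:
    - [[-0.003, -0.02, 0.035], [0, 0, 0], 1]
    - [[-0.006, -0.04, 0.075], [0, 0, 0], 1]
    - [[-0.01, -0.06, 0.11], [0, 0, 0], 1]
    - [[-0.0103, -0.0635, 0.14], [0, 0, 0], 1]
    - [[-0.0103, -0.0635, 0.14], [0, 0, 0], 1]

```text
clock: 2.78
eef_pos: [396.8, -356.4, 114.7]
tcp_rot: [3.138, 0.008, -1.169]
contact_force: [-1.1, 0.4, 0.1]
opening: 0.998
```

```bash
python3 - <<'E'
from h import *
c,im=snap("wrist","w3"); print(onz(c,*blob(im,(250,200,390,400))[1],44))
go([398.8,-359.5,51],-1.168)
E
```

```text
[ 400.53598744 -357.88309536   44.        ]
shift [0.0026, -0.0009, 0.0665] rot [0.0029, 0.0061, -0.0007] q6 0.43 pos [ 397.3 -357.7  117.5] rpy [ 3.139  0.006 -1.169]
```

View pics/w3.png

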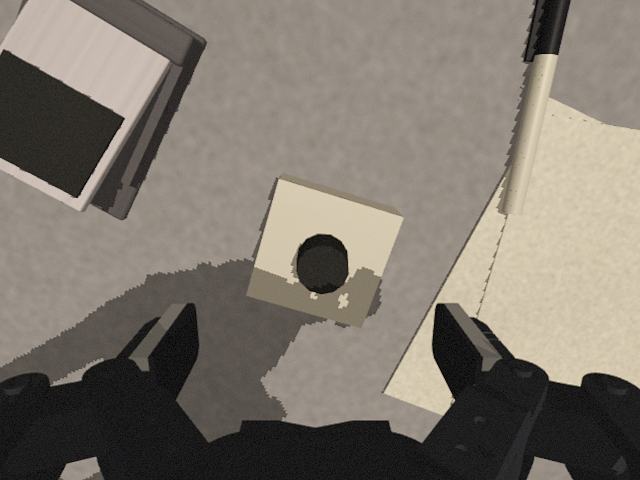

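send_rows:
  plan:
    - [[0.002, 0, 0.02], [0, 0, 0], 0.15]
    - [[0.002, 0, 0.04], [0, 0.004, 0], 0.15]
    - [[0.002, 0, 0.06], [0, 0.004, 0], 0.15]
    - [[0.002, 0, 0.0665], [0, 0.004, 0], 0.15]
    - [[0.002, 0, 0.0665], [0, 0.004, 0], 0.15]

```text
clock: 3.25
eef_pos: [397.3, -359.8, 51.5]
tcp_rot: [3.138, 0.003, -1.169]
contact_force: [-0.2, -0.1, 0.6]
opening: 0.58
```

```bash
python3 - <<'E'
from h import *
snap("wrist","w4")
go([399.3,-359.2,51],-1.168);print(tcp()[2]["contact_force"])
E
```

```text
shift [-0.0003, -0.0017, 0.0013] rot [0.0027, 0.0015, -0.0013] q6 0.43 pos [ 397.8 -360.2   52.3] rpy [ 3.139e+00  1.000e-03 -1.169e+00]
[0.97800951 0.196454   0.30015026]
```

View pics/w4.png

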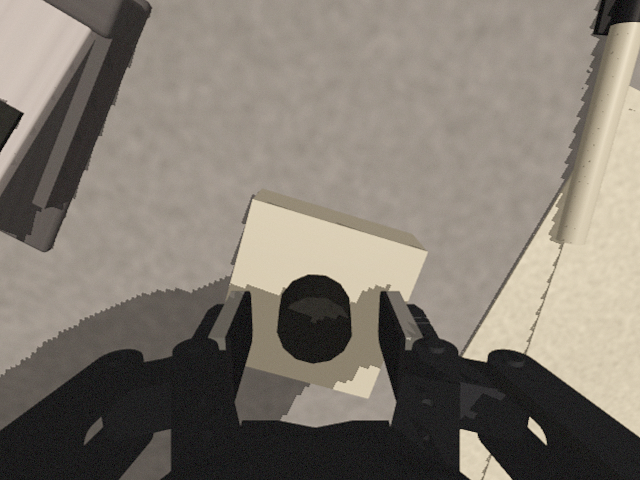

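send_rows:
  plan:
    - [[0, -0.001, 0.001], [0, 0, 0], -0.3]
    - [[0, -0.001, 0.001], [0, 0, 0], -1]
    - [[0, -0.001, 0.001], [0, 0, 0], -1]
    - [[0, -0.001, 0.001], [0, 0, 0], -1]
    - [[0, -0.001, 0.001], [0, 0, 0], -1]
  squeeze: 35

```text
clock: 3.72
eef_pos: [399.8, -360.9, 53.1]
tcp_rot: [3.14, -0.002, -1.169]
contact_force: [-1.3, -0.5, 6.7]
opening: 0.311
```

```bash
python3 - <<'E'
from h import *
c,im=snap("wrist","w5"); print(tcp()[2]["opening"],tcp()[0],tcp()[2]["contact_force"])
E
```

```text
0.3069068888493635 [ 399.73763079 -360.86289207   53.1261063 ] [-1.81759075  0.03190168  7.18987549]
```

View pics/w5.png

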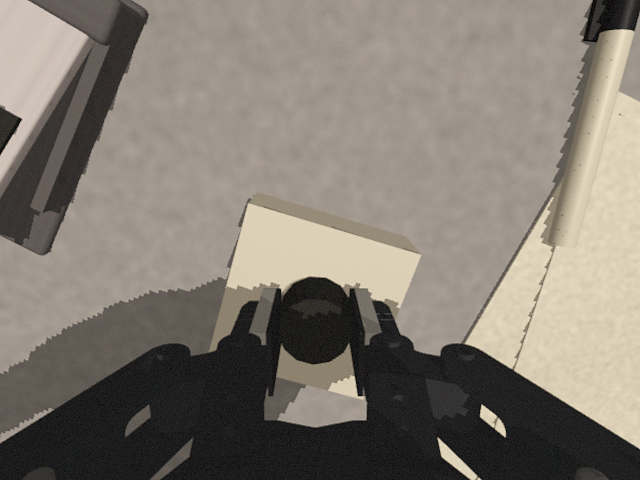

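send_rows:
  plan:
    - [[0, 0, -0.02], [0, 0, 0], -1]
    - [[0, 0, -0.05], [0, 0, 0], -1]
    - [[0, 0, -0.09], [0, 0, 0], -1]
    - [[0, 0, -0.13], [0, 0, 0], -1]
    - [[0, 0, -0.17], [0, 0, 0], -1]

```text
clock: 4.18
eef_pos: [399.7, -360.4, 226.0]
tcp_rot: [3.14, -0.002, -1.169]
contact_force: [0.4, -0.8, -0.1]
opening: 0.305
```

```bash
python3 - <<'E'
from h import *
# view the flask so it sits 90mm ahead (-tool y)
yaw=-1.168; ty=np.array([np.sin(yaw),-np.cos(yaw)])
t=np.array([590,-325])+110*ty
go([*t,230],yaw)
E
```

```text
shift [0.042, -0.079, -0.0039] rot [0.0012, -0.0024, -0.0012] q6 0.44 pos [ 399.7 -360.4  226. ] rpy [ 3.140e+00 -2.000e-03 -1.169e+00]
```

send_rows:
  plan:
    - [[0.015, -0.03, -0.004], [0, 0, 0], -1]
    - [[0.03, -0.06, -0.004], [0, 0, 0], -1]
    - [[0.042, -0.079, -0.004], [0, 0, 0], -1]
    - [[0.042, -0.079, -0.004], [0, 0, 0], -1]
    - [[0.042, -0.079, -0.004], [0, 0, 0], -1]

```text
clock: 4.6
eef_pos: [489.5, -368.0, 230.8]
tcp_rot: [3.141, -0.003, -1.168]
contact_force: [-0.1, -0.5, -0.3]
opening: 0.306
```

```bash
python3 - <<'E'
from h import *
snap("wrist","tmp");snap("wrist","tmp");snap("wrist","tmp")
c,im=snap("wrist","w6"); print(tcp()[0])
for r in viewer.cut_out("flask","wrist"):
    if r["p"]>.2: print(r["p"],r["extent"])
E
```

```text
[ 487.71541913 -367.98925499  230.16824201]
0.94 [281.9, 21.3, 75.5, 92.6]
```

View pics/w6.png

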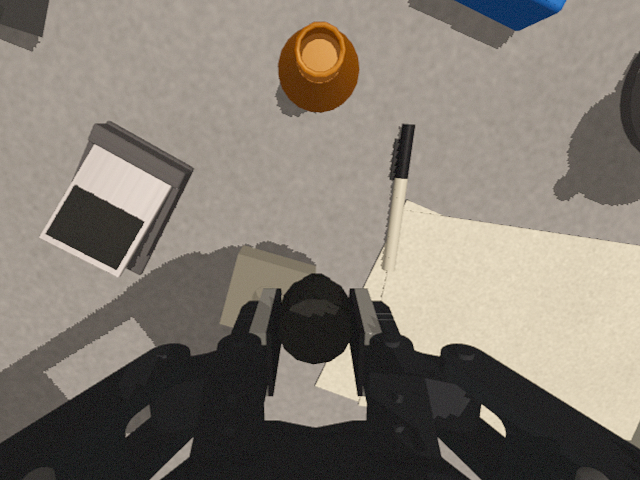

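Flask at (319,67) with its rim at about (319,51); stopper held.

```bash
python3 - <<'E'
from h import *
im=cv2.imread("pics/w6.png")[10:120,270:370]; cv2.imwrite("pics/c6.png",cv2.resize(im,(600,660)[:2] if 0 else (545,600),interpolation=cv2.INTER_CUBIC))
c=cam("wrist")
for v in (49,51,53): print(onz(c,319.5,v,95).round(1))
p,R,s=tcp()
print("held", (R.T@(onz(c,316,303,230-8)-p)))
E
```

```text
[ 594.5 -326.1   95. ]
[ 593.5 -326.5   95. ]
[ 592.5 -326.9   95. ]
held [  0.10877111 -10.43921618   8.17028496]
```

View pics/c6.png

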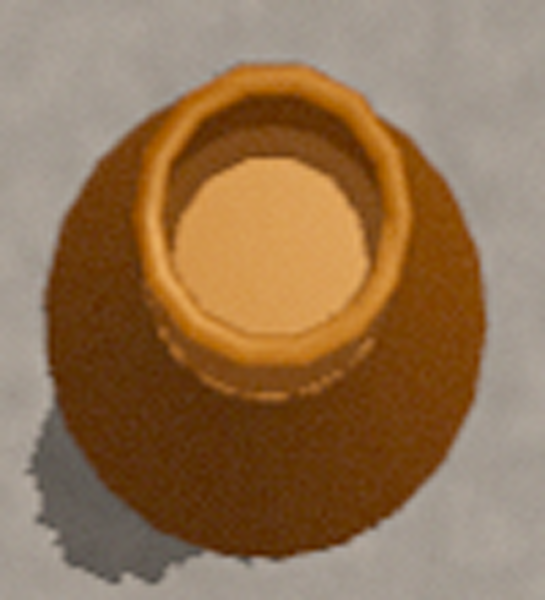

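```bash
python3 - <<'E'
from h import *
c=cam("wrist"); p,R,s=tcp(); a=np.linspace(0,6.283,100)
im=cv2.cvtColor(cv2.imread("pics/w6.png"),cv2.COLOR_BGR2GRAY)
print(im[255:380:3,316])
for d in (23,25,27):
  for y in (0,2):
    pts=np.vstack([np.c_[13.5*np.cos(a),y+13.5*np.sin(a),0*a+d-20],np.c_[14.5*np.cos(a),y+14.5*np.sin(a),0*a+d]])
    q=proj(c,pts@R.T+p); t=q[:100]; print(d,y,"all",q.min(0).round(),q.max(0).round(),"top",t.min(0).round(),t.max(0).round())
im=cv2.imread("pics/w6.png")[260:380,250:380]; cv2.imwrite("pics/c7.png",cv2.resize(cv2.convertScaleAbs(im,alpha=2.5,beta=10),(650,600),interpolation=cv2.INTER_CUBIC))
E
```

```text
[156 162 163 149 156 154 100  22  31  36  28  29  39  29  23  42  47  52
  47  47  30  28  17  30  31  34  36  26  22  29  36  23  19  24  28  26
  39 157 154 158 160 156]
23 0 all [277. 277.] [354. 370.] top [277. 301.] [354. 370.]
23 2 all [277. 282.] [354. 375.] top [277. 307.] [354. 375.]
25 0 all [278. 275.] [354. 367.] top [278. 299.] [354. 367.]
25 2 all [278. 280.] [354. 372.] top [278. 304.] [354. 372.]
27 0 all [278. 273.] [353. 364.] top [278. 296.] [353. 364.]
27 2 all [278. 278.] [353. 369.] top [278. 302.] [353. 369.]
```

View pics/c7.png

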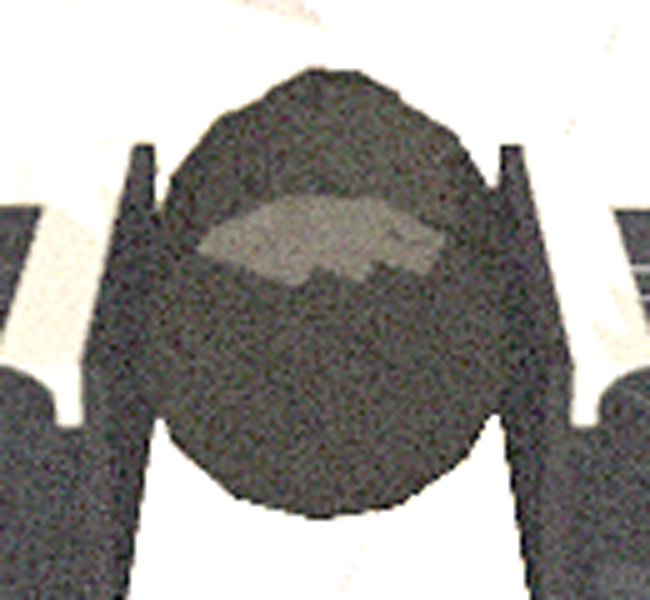

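```bash
python3 - <<'E'
from h import *
go([594.7,-326.4,160],-1.168)
E
```

```text
shift [0.0032, -0.1148, 0.07] rot [0.0015, -0.0021, -0.0018] q6 0.52 pos [ 487.8 -368.1  230.2] rpy [ 3.14e+00 -2.00e-03 -1.17e+00]
```

send_rows:
  plan:
    - [[0.001, -0.03, 0.01], [0, 0, 0], -1]
    - [[0.002, -0.06, 0.03], [0, 0, 0], -1]
    - [[0.003, -0.09, 0.05], [0, 0, 0], -1]
    - [[0.003, -0.115, 0.07], [0, 0, 0], -1]
    - [[0.003, -0.115, 0.07], [0, 0, 0], -1]

```text
clock: 5.27
eef_pos: [596.0, -323.4, 155.9]
tcp_rot: [3.139, 0.002, -1.168]
contact_force: [-1.7, 0.8, -1.1]
opening: 0.309
```

```bash
python3 - <<'E'
from h import *
for i in range(3): snap("wrist","tmp")
snap("wrist","w8")
go([594.7,-326.4,160],-1.168)
for n in ("scene","side"):
    c,im=snap(n,"x"+n)
    q=proj(c,[594,-326,110])[0].astype(int); print(n,q)
    k=im[max(q[1]-60,0):q[1]+60,q[0]-60:q[0]+60,::-1]; cv2.imwrite(f"pics/x{n}.png",cv2.resize(k,(480,480),interpolation=cv2.INTER_CUBIC))
a=cv2.hconcat([cv2.imread("pics/xscene.png"),cv2.imread("pics/xside.png")]); cv2.imwrite("pics/x8.png",cv2.resize(a,(800,400)))
E
```

```text
shift [0.0, -0.0007, 0.0007] rot [0.0016, -0.0024, -0.0022] q6 0.67 pos [ 594.  -326.7  160.7] rpy [ 3.14e+00 -2.00e-03 -1.17e+00]
scene [248 385]
side [399 170]
```

View pics/w8.png

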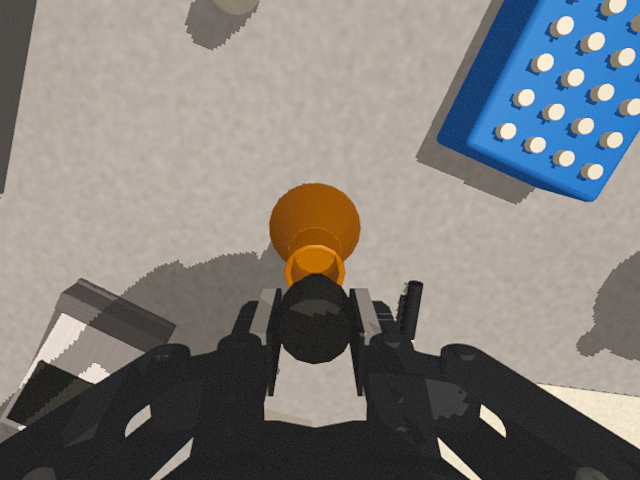

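View pics/x8.png

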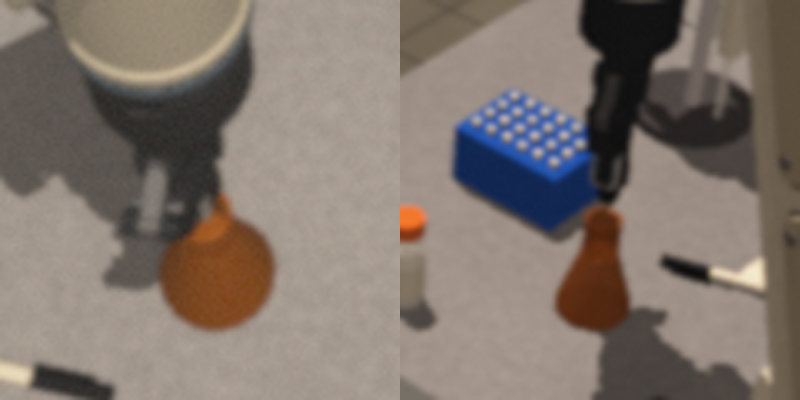

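```bash
python3 - <<'E'
from h import *
c=cam("wrist"); a=np.linspace(0,6.283,100)
q=proj(c,np.c_[594.7+15.5*np.cos(a),-326.4+15.5*np.sin(a),0*a+95]); print(q.min(0),q.max(0))
im=cv2.imread("pics/w8.png")[170:300,250:380]; cv2.imwrite("pics/c8.png",cv2.resize(im,(600,600),interpolation=cv2.INTER_CUBIC))
E
```

```text
[283.26951955 241.47119489] [344.84095424 299.3134407 ]
```

View pics/c8.png

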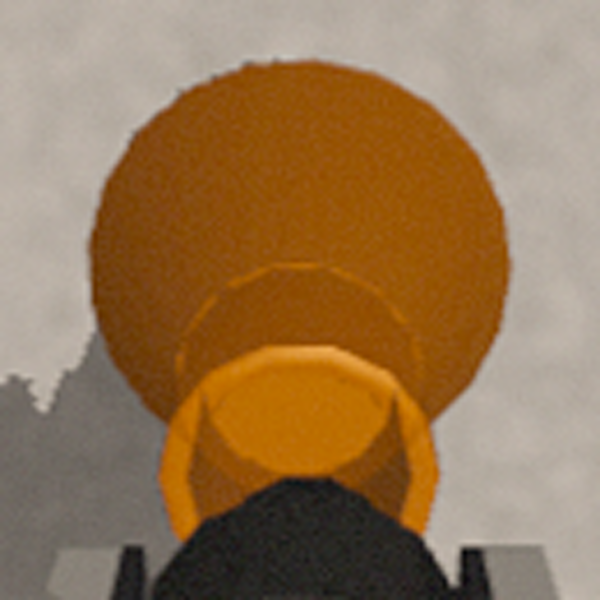

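send_rows:
  plan:
    - [[0, 0, 0.01], [0, 0, 0], -1]
    - [[0, 0.0005, 0.018], [0, 0, 0], -1]
    - [[0, 0.0005, 0.025], [0, 0, 0], -1]
    - [[0, 0.0005, 0.032], [0, 0, 0], -1]
    - [[0, 0.0005, 0.036], [0, 0, 0], -1]

```text
clock: 5.98
eef_pos: [593.2, -327.1, 123.9]
tcp_rot: [3.14, -0.002, -1.171]
contact_force: [0.2, 0.9, 0.7]
opening: 0.308
```

```bash
python3 - <<'E'
from h import *
snap("wrist","tmp");snap("wrist","w9")
p,R,s=tcp(); print(p,s["contact_force"],s["tcp_rot"])
E
```

```text
[ 593.31622356 -327.00185477  124.01474793] [ 0.14571109  0.64044596 -1.18803148] [ 3.13983567e+00 -1.88175283e-03 -1.17083684e+00]
```

View pics/w9.png

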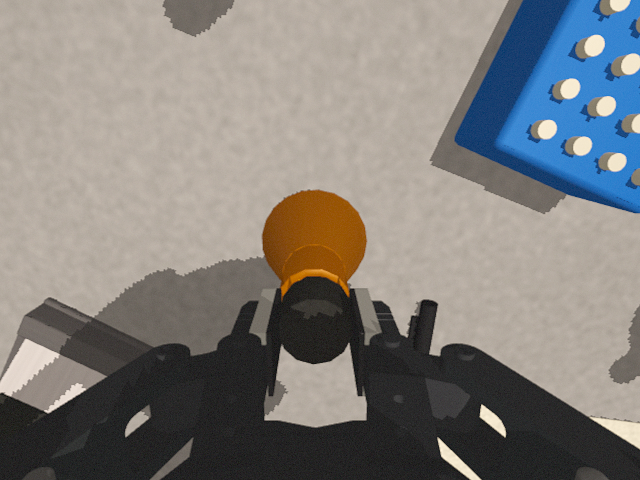

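Stopper going in cleanly, no force. Pushing home.

send_rows:
  plan:
    - [[0, 0, 0.001], [0, 0, 0], -1]
    - [[0, 0, 0.002], [0, 0, 0], -1]
    - [[0, 0, 0.003], [0, 0, 0], -1]
    - [[0, 0, 0.004], [0, 0, 0], -1]
    - [[0, 0, 0.004], [0, 0, 0], -1]

```text
clock: 6.5
eef_pos: [593.8, -327.1, 122.2]
tcp_rot: [3.141, -0.003, -1.171]
contact_force: [-4.6, 3.8, 14.6]
opening: 0.306
```

send_rows:
  plan:
    - [[0, 0, 0], [0, 0, 0], -0.2]
    - [[0, 0, -0.001], [0, 0, 0], 0.1]
    - [[0, 0, -0.002], [0, 0, 0], 0.3]
    - [[0, 0, -0.02], [0, 0, 0], 0.3]
    - [[0, 0, -0.05], [0, 0, 0], 0.3]

```text
clock: 6.92
eef_pos: [591.8, -325.9, 169.2]
tcp_rot: [3.137, 0.002, -1.171]
contact_force: [1.0, -0.4, 0.5]
opening: 0.651
```

send_rows:
  plan:
    - [[0, 0.01, -0.04], [0, 0, 0], 1]
    - [[0, 0.03, -0.08], [0, 0, 0], 1]
    - [[0, 0.06, -0.1], [0, 0, 0], 1]
    - [[0, 0.09, -0.1], [0, 0, 0], 1]
    - [[0, 0.09, -0.1], [0, 0, 0], 1]

```text
clock: 7.33
eef_pos: [506.2, -362.9, 271.7]
tcp_rot: [3.136, -0.0, -1.173]
contact_force: [1.3, 0.4, -0.1]
opening: 1.002
```

```bash
python3 - <<'E'
from h import *
for i in range(3): snap("wrist","tmp")
c,im=snap("wrist","w10"); p,R,s=tcp(); print(p)
k=im[0:140,250:390,::-1]; 
n=[cv2.resize(k,(400,400),interpolation=cv2.INTER_CUBIC)]
c,im=snap("side","s10"); q=proj(c,[594,-326,70])[0].astype(int)
n.append(cv2.resize(im[q[1]-35:q[1]+35,q[0]-35:q[0]+35,::-1],(400,400),interpolation=cv2.INTER_CUBIC))
cv2.imwrite("pics/x10.png",cv2.hconcat(n))
E
```

```text
[ 509.84882555 -360.64997569  269.05887311]
```

View pics/x10.png

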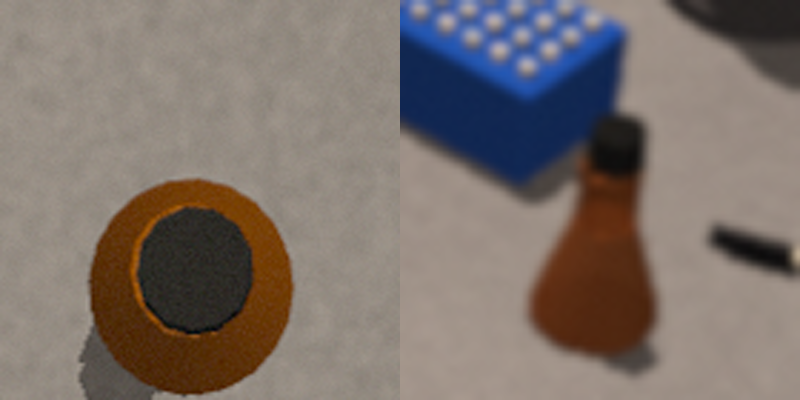

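```bash
python3 - <<'E'
from h import *
go([510,10,350],-1.571)
E
```

```text
shift [-0.3415, -0.144, -0.0808] rot [0.0056, 0.0021, 0.4006] q6 0.56 pos [ 510.  -360.5  268.9] rpy [ 3.137e+00  3.000e-03 -1.170e+00]
```

send_rows:
  plan:
    - [[-0.035, -0.014, -0.02], [0, 0, 0.08], 1]
    - [[-0.07, -0.028, -0.04], [0, 0, 0.16], 1]
    - [[-0.105, -0.042, -0.06], [0, 0, 0.24], 1]
    - [[-0.14, -0.056, -0.08], [0, 0, 0.32], 1]
    - [[-0.175, -0.07, -0.081], [0, 0, 0.4], 1]

```text
clock: 8.0
eef_pos: [508.5, -170.8, 352.8]
tcp_rot: [3.14, -0.0, -1.574]
contact_force: [1.2, -0.0, 0.3]
opening: 1.001
```

```bash
python3 - <<'E'
from h import *
go([510,10,350],-1.571)
E
```

```text
shift [-0.1808, -0.0009, 0.0028] rot [0.002, -0.0004, -0.003] q6 1.25 pos [ 508.5 -170.8  352.8] rpy [ 3.14  -0.    -1.574]
```

send_rows:
  plan:
    - [[-0.038, 0, 0.003], [0, 0, 0], 1]
    - [[-0.076, 0, 0.003], [0, 0, 0], 1]
    - [[-0.114, 0, 0.003], [0, 0, 0], 1]
    - [[-0.152, 0, 0.003], [0, 0, 0], 1]
    - [[-0.18, 0, 0.003], [0, 0, 0], 1]

```text
clock: 8.42
eef_pos: [509.0, 12.8, 349.3]
tcp_rot: [3.139, 0.0, -1.572]
contact_force: [0.6, -0.3, 0.2]
opening: 0.999
```

```bash
python3 - <<'E'
from h import *
for i in range(6): snap("wrist","tmp")
c,im=snap("wrist","w11"); p,R,s=tcp(); print(p,s["qvel"].round(3))
E
```

```text
[509.19713679   8.67646301 349.42934492] [-0.013 -0.005  0.002  0.003  0.     0.002]
```

View pics/w11.png

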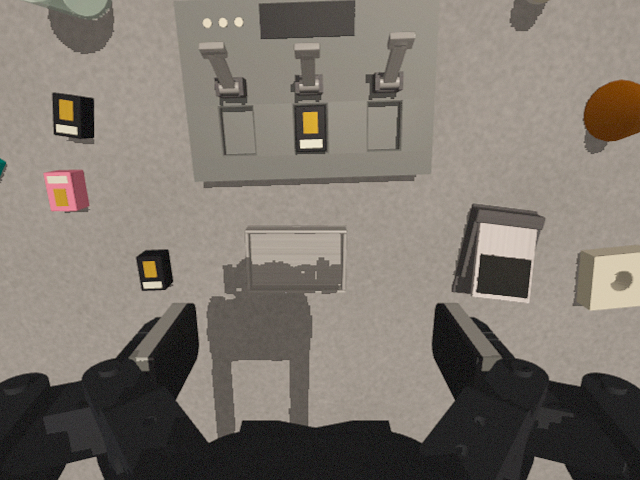

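Wrist picture: reader with three open levers; pockets at (238,130), (311,128, spent), (384,126); tray (296,259); black cartridges (155,270), (73,116); pink (67,190); pedal (505,255).

```bash
python3 - <<'E'
from h import *
im=cv2.imread("pics/w11.png")
cv2.imwrite("pics/c11.png",cv2.resize(im[70:190,180:440],(780,360),interpolation=cv2.INTER_CUBIC))
cv2.imwrite("pics/c11b.png",cv2.resize(im[90:300,20:200],(514,600),interpolation=cv2.INTER_CUBIC))
E
```

```text
(no output)
```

View pics/c11.png

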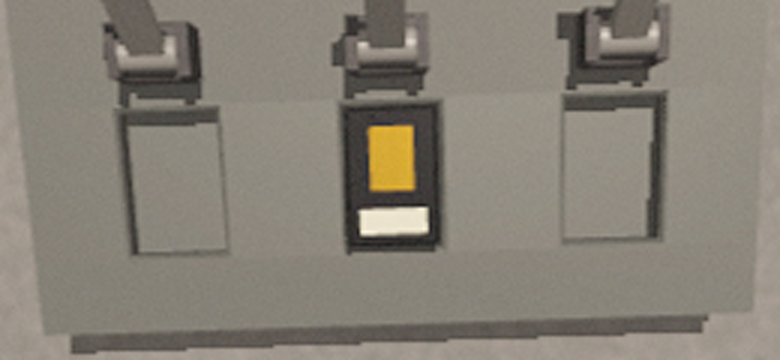

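View pics/c11b.png

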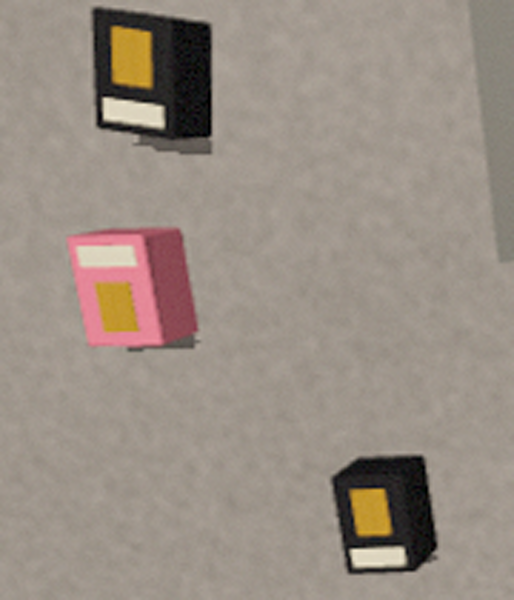

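```bash
cat >> h.py <<'E'
def boxpts(x,y,yaw,z0,dx=44,dy=30,h=28):
    c,s=np.cos(yaw),np.sin(yaw)
    return np.array([[x+c*a-s*b,y+s*a+c*b,z0+z] for a in(-dx/2,dx/2) for b in(-dy/2,dy/2) for z in(0,h)])
def silh(c,P,shape=(480,640),S=4):
    q=proj(c,P); hull=cv2.convexHull((q*S).astype(np.float32).reshape(-1,1,2)).astype(np.int32)
    m=np.zeros((shape[0]*S,shape[1]*S),np.uint8); cv2.fillConvexPoly(m,hull,1)
    return cv2.resize(m.astype(np.float32),(shape[1],shape[0]),interpolation=cv2.INTER_AREA)
def fitbox(c,mask,x,y,yaw,z0=0):
    from scipy.optimize import minimize
    mm=mask.astype(np.float32)
    ys,xs=np.nonzero(mask)
    f=lambda p: np.abs(silh(c,boxpts(p[0],p[1],p[2]/20,z0),S=4)[max(ys.min()-20,0):ys.max()+20,max(xs.min()-20,0):xs.max()+20]-mm[max(ys.min()-20,0):ys.max()+20,max(xs.min()-20,0):xs.max()+20]).sum()
    best=None
    for y0 in np.arange(-1.4,1.6,0.35) if yaw is None else [yaw]:
        r=minimize(f,[x,y,y0*20],method='Nelder-Mead',options=dict(initial_simplex=[[x,y,y0*20],[x+4,y,y0*20],[x,y+4,y0*20],[x,y,y0*20+4]],xatol=.05,fatol=.5))
        if best is None or r.fun<best.fun: best=r
    return best.x[0],best.x[1],(best.x[2]/20+np.pi/2)%np.pi-np.pi/2,best.fun,mm.sum()
E
python3 - <<'E'
from h import *
c,im=snap("wrist","w12"); print(tcp()[0])
O=lambda u,v:(180+u/3,70+v/3)
obs=[]
for k,l in {2:[(117,107),(218,107),(132,255),(228,252)],0:[(562,97),(666,92),(562,243),(662,240)],1:[(340,102),(441,99),(348,250),(441,247)]}.items():
    for (dx,dy),uv in zip([(25,18),(25,-18),(-25,18),(-25,-18)],l): obs.append(((k-1)*75+dy,dx,O(*uv)))
# unknown pocket row x offset px in reader frame: pocket points relative to row centre
def f(p,free=True):
    x,y,t=p[:3]; cs,sn=np.cos(t),np.sin(t); out=[]
    for yy,xx,uv in obs: out+=list(proj(c,[x+cs*xx-sn*yy,y+sn*xx+cs*yy,50])[0]-uv)
    return out
r=least_squares(f,[576,14,0.]); print("pocket1 xy yaw",r.x,np.sqrt(np.mean(r.fun**2)))
t=r.x[2];Rm=np.array([[np.cos(t),-np.sin(t)],[np.sin(t),np.cos(t)]])
for uv in [(47,334),(752,310)]: print("front corner rel",Rm.T@(onz(c,*O(*uv),50)[:2]-r.x[:2]))
for k in range(3): print("pocket",k,(r.x[:2]+Rm@[0,(k-1)*75]).round(1))
hsv=cv2.cvtColor(im,cv2.COLOR_RGB2HSV)
for r2 in viewer.cut_out("cartridge0","wrist"):
    if r2["p"]<.2: continue
    e=r2["extent"]; ys,xs=np.nonzero(r2["mask"]); 
    P=onz(c,xs.mean(),ys.mean(),14)
    x0,y0=int(e[0])-6,int(e[1])-6; x1,y1=int(e[0]+e[2])+6,int(e[1]+e[3])+6
    m=np.zeros((480,640),bool); h=hsv[max(y0,0):y1,max(x0,0):x1]; m[max(y0,0):y1,max(x0,0):x1]=(h[...,2]<62)|((h[...,1]>110))|(h[...,2]>190)
    m=cv2.morphologyEx(m.astype(np.uint8),cv2.MORPH_CLOSE,np.ones((3,3)))>0
    print(round(r2["p"],2),e,P[:2].round(),m.sum(),len(xs),"fit",np.round(fitbox(c,m,P[0],P[1],None),3),"netfit",np.round(fitbox(c,r2["mask"],P[0],P[1],None),3))
E
```

```text
[509.17138069   8.47567695 349.52065965]
pocket1 xy yaw [5.7679247e+02 1.2830411e+01 2.3333504e-02] 1.0443314329875812
front corner rel [-50.46289297 123.71434789]
front corner rel [ -48.92212342 -124.74316819]
pocket 0 [578.5 -62.1]
pocket 1 [576.8  12.8]
pocket 2 [575.   87.8]
0.92 [42.5, 170.7, 44.7, 40.7] [510. 297.] 1520 1603 fit [5.08441e+02 2.95663e+02 6.00000e-02 1.32875e+02 1.52000e+03] netfit [5.09269e+02 2.95991e+02 1.80000e-02 6.87500e+01 1.60300e+03]
0.7 [580.8, 77.1, 58.2, 65.3] [ 595. -319.] 2858 2877 fit [ 5.93110e+02 -3.19555e+02  4.98000e-01  7.74938e+02  2.85800e+03] netfit [ 5.92624e+02 -3.19675e+02  4.98000e-01  7.90812e+02  2.87700e+03]
0.65 [137.1, 248.8, 36.8, 43.0] [411. 207.] 1218 1282 fit [ 4.09932e+02  2.04861e+02 -1.80000e-02  1.46250e+02  1.21800e+03] netfit [4.10595e+02 2.05756e+02 6.20000e-02 8.85000e+01 1.28200e+03]
0.61 [47.4, 91.6, 46.1, 49.0] [591. 276.] 1656 1853 fit [ 5.90098e+02  2.72923e+02 -1.24000e-01  1.54500e+02  1.65600e+03] netfit [ 5.90803e+02  2.74090e+02 -1.31000e-01  6.65000e+01  1.85300e+03]
0.35 [199.0, 39.1, 40.7, 58.3] [642. 111.] 137 1081 fit [ 6.74845e+02  1.22738e+02 -8.10000e-02  1.37000e+02  1.37000e+02] netfit [6.39008e+02 1.08192e+02 5.64000e-01 6.98438e+02 1.08100e+03]
```

```bash
cat >> h.py <<'E'
RD=np.array([576.8,12.8,0.0233])
def rd(x,y,z,RD=None):
    RD=globals()["RD"] if RD is None else RD
    c,s=np.cos(RD[2]),np.sin(RD[2]); return np.array([RD[0]+c*x-s*y,RD[1]+s*x+c*y,z])
def levertip(k,a,L=60): return rd(40-L*np.cos(a),(k-1)*75,70.5+L*np.sin(a))
E
python3 - <<'E'
from h import *
c=cam("wrist")
for k in range(3):
    print(k,"hinge",proj(c,rd(40,(k-1)*75,70.5)).round(), [(a,proj(c,levertip(k,a))[0].round().tolist()) for a in (1.2,1.4,1.57,1.8,2.0,2.2)])
cs=cam("scene"),cam("side")
E
```

```text
0 hinge [[389.  82.]] [(1.2, [400.0, 104.0]), (1.4, [402.0, 88.0]), (1.57, [402.0, 75.0]), (1.8, [402.0, 56.0]), (2.0, [402.0, 42.0]), (2.2, [401.0, 29.0])]
1 hinge [[309.  85.]] [(1.2, [309.0, 106.0]), (1.4, [309.0, 91.0]), (1.57, [308.0, 78.0]), (1.8, [308.0, 59.0]), (2.0, [307.0, 45.0]), (2.2, [307.0, 32.0])]
2 hinge [[230.  87.]] [(1.2, [218.0, 109.0]), (1.4, [216.0, 94.0]), (1.57, [215.0, 80.0]), (1.8, [213.0, 62.0]), (2.0, [213.0, 48.0]), (2.2, [214.0, 35.0])]
```

```bash
python3 - <<'E'
from h import *
go([576.8,12.8,150],-1.5475)
E
```

```text
shift [-0.0048, -0.0682, 0.1994] rot [0.0025, -0.0005, -0.0277] q6 1.59 pos [509.1   8.4 349.6] rpy [ 3.139e+00 -1.000e-03 -1.575e+00]
```

send_rows:
  plan:
    - [[-0.001, -0.013, 0.037], [0, 0, -0.028], 1]
    - [[-0.002, -0.026, 0.075], [0, 0, -0.028], 1]
    - [[-0.003, -0.039, 0.113], [0, 0, -0.028], 1]
    - [[-0.0048, -0.052, 0.15], [0, 0, -0.028], 1]
    - [[-0.0048, -0.068, 0.17], [0.0025, 0, -0.028], 1]

```text
clock: 9.28
eef_pos: [575.0, 11.9, 175.2]
tcp_rot: [3.137, -0.0, -1.549]
contact_force: [-0.4, -0.9, -0.4]
opening: 0.998
```

```bash
python3 - <<'E'
from h import *
for i in range(6): snap("wrist","tmp")
c,im=snap("wrist","w13"); p,R,s=tcp(); print(p,s["qvel"].round(3))
go([576.8,12.8,100],-1.5475)
P=[rd(dx,dy+75*k,50) for k in(-1,0,1) for dx in(-25,25) for dy in(-18,18)]
k=im[:,:,::-1].copy()
for q in proj(c,P): cv2.drawMarker(k,tuple(int(round(t)) for t in q),(0,0,255),cv2.MARKER_CROSS,9,1)
cv2.imwrite("pics/w13m.png",k)
E
```

```text
[577.1347426   12.51599565 181.24446591] [ 0.005 -0.006  0.002 -0.001 -0.004  0.001]
shift [-0.0003, 0.0005, 0.0812] rot [-0.0025, -0.0005, -0.0002] q6 1.57 pos [577.1  12.5 181.2] rpy [-3.139e+00 -1.000e-03 -1.548e+00]
```

View pics/w13m.png

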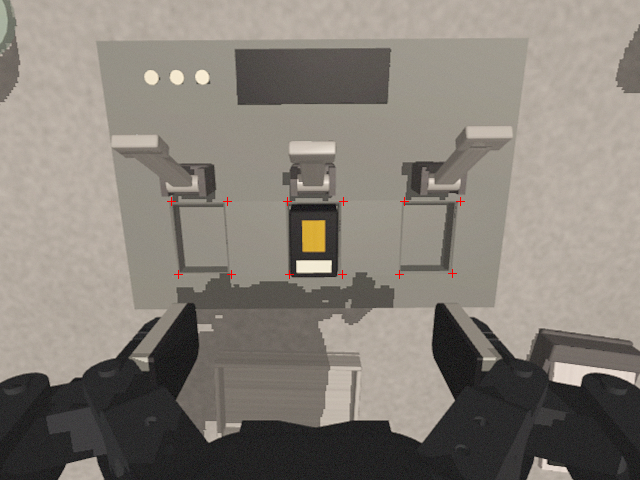

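```bash
python3 - <<'E'
from h import *
im=cv2.imread("pics/w13.png")
cv2.imwrite("pics/c13.png",cv2.resize(im[190:290,160:360],(800,400),interpolation=cv2.INTER_CUBIC))
cv2.imwrite("pics/c13b.png",cv2.resize(im[190:290,280:480],(800,400),interpolation=cv2.INTER_CUBIC))
E
```

```text
(no output)
```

View pics/c13.png

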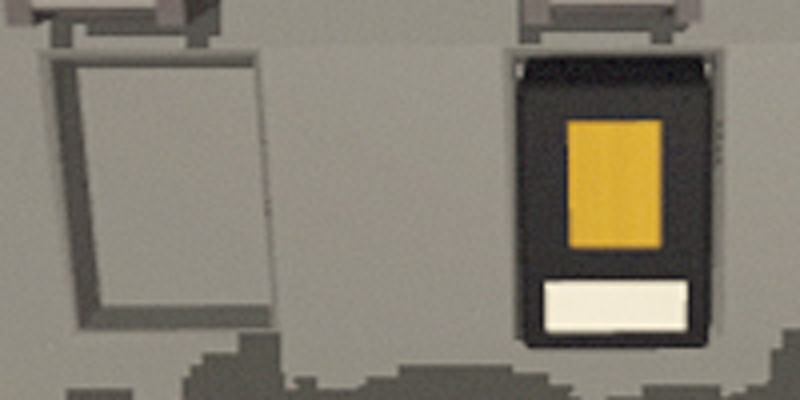

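View pics/c13b.png

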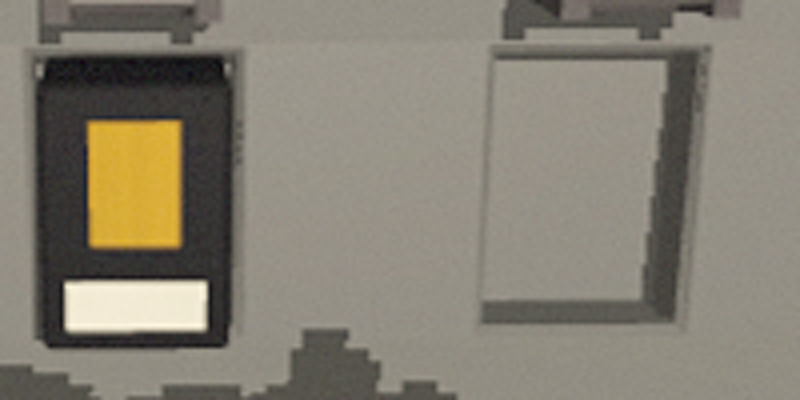

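```bash
python3 - <<'E'
from h import *
c=cam("wrist")
obs=[]
A=lambda u,v:np.array((160+u/4,190+v/4)); B=lambda u,v:np.array((280+u/4,190+v/4))
for k,f,l in [(2,A,[(40,50),(260,50),(78,330),(275,328)]),(0,B,[(490,46),(712,46),(478,325),(686,330)]),(1,A,[(505,48),(724,48)])]:
    for (dx,dy),uv in zip([(1,1),(1,-1),(-1,1),(-1,-1)],l): obs.append((dx,dy,k-1,f(*uv)))
def res(p):
    o=[]
    for dx,dy,k,uv in obs:
        a,b=dx*p[3]/2,k*75+dy*p[4]/2; cs,sn=np.cos(p[2]),np.sin(p[2])
        o+=list(proj(c,[p[0]+cs*a-sn*b,p[1]+sn*a+cs*b,50])[0]-uv)
    return np.array(o)
r=least_squares(res,[577,13,0.02,50,36]); print(r.x,np.sqrt(np.mean(r.fun**2)),r.fun.round(1))
r=least_squares(lambda p:res([*p,50,36]),[577,13,0.02]); print(r.x,np.sqrt(np.mean(r.fun**2)))
# spent label check: top face corners z=64
for uv in [(518,80),(714,78),(518,345),(708,347)]: print(onz(c,*A(*uv),64).round(1))
E
```

```text
[5.77073133e+02 1.35515012e+01 2.63414573e-02 4.81172103e+01
 3.50852273e+01] 0.5872109837131986 [ 0.6  0.1  0.  -0.2 -1.6  0.1  0.9  0.4  0.6  0.1 -0.5 -0.1 -0.4  0.5
 -0.7 -1.   0.6  0.1  0.3 -0.1]
[5.76786470e+02 1.35441016e+01 2.63753636e-02] 1.21270180338449
[598.4  29.2  64. ]
[599.4  -0.8  64. ]
[555.1  29.   64. ]
[555.4  -1.6  64. ]
```

```bash
sed -i 's/^RD=.*/RD=np.array([577.0,13.7,0.0262])/' h.py; python3 - <<'E'
from h import *
go([577,13.7,78],-1.5446)
E
```

```text
shift [-0.0012, 0.0004, 0.1032] rot [-0.0025, -0.0005, -0.0031] q6 1.57 pos [577.1  12.5 181.2] rpy [-3.139e+00 -1.000e-03 -1.548e+00]
```

send_rows:
  plan:
    - [[-0.0012, 0, 0.03], [-0.0025, 0, -0.003], 0.5]
    - [[-0.0012, 0, 0.06], [-0.0025, 0, -0.003], 0.3]
    - [[-0.0012, 0, 0.085], [-0.0025, 0, -0.003], 0.1]
    - [[-0.0012, 0, 0.1], [-0.0025, 0, -0.003], 0.1]
    - [[-0.0012, 0, 0.103], [-0.0025, 0, -0.003], 0.1]

```text
clock: 10.05
eef_pos: [576.1, 13.6, 77.2]
tcp_rot: [3.14, -0.001, -1.545]
contact_force: [-0.0, -0.9, 0.2]
opening: 0.552
```

```bash
python3 - <<'E'
from h import *
for i in range(3): snap("wrist","tmp")
c,im=snap("wrist","w14"); p,R,s=tcp(); print(p,s["contact_force"],s["opening"])
E
```

```text
[578.49104753  13.60834078  80.10929496] [ 0.58288292 -0.02810526  0.32082437] 0.5531771700340399
```

View pics/w14.png

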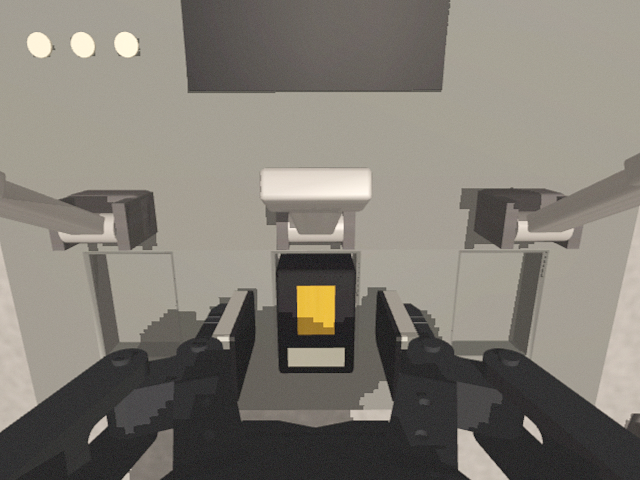

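send_rows:
  plan:
    - [[0, 0.001, 0.002], [0, 0, 0], -0.2]
    - [[0, 0.001, 0.002], [0, 0, 0], -1]
    - [[0, 0.001, 0.002], [0, 0, 0], -1]
    - [[0, 0.001, 0.002], [0, 0, 0], -1]
    - [[0, 0.001, 0.002], [0, 0, 0], -1]
  squeeze: 40

```text
clock: 10.67
eef_pos: [578.5, 13.6, 79.9]
tcp_rot: [-3.136, -0.001, -1.545]
contact_force: [-2.1, -0.1, 7.1]
opening: 0.336
```

send_rows:
  plan:
    - [[0, 0, -0.005], [0, 0, 0], -1]
    - [[0, 0, -0.015], [0, 0, 0], -1]
    - [[0, 0, -0.03], [0, 0, 0], -1]
    - [[0, 0, -0.06], [0, 0, 0], -1]
    - [[0, 0, -0.06], [0, 0, 0], -1]

```text
clock: 11.08
eef_pos: [581.1, 13.7, 145.6]
tcp_rot: [-3.129, -0.001, -1.545]
contact_force: [1.7, 0.1, -0.3]
opening: 0.334
```

```bash
python3 - <<'E'
from h import *
c,im=snap("wrist","w15"); p,R,s=tcp(); print(p,s["contact_force"],s["opening"])
go([422,33,110],-1.5446)
E
```

```text
[580.48787982  13.69734783 143.7845293 ] [ 0.21760121  0.24316103 -0.73614378] 0.3349959473653804
shift [-0.0234, 0.1583, 0.0319] rot [-0.0118, -0.0006, -0.0002] q6 1.57 pos [580.5  13.7 143.8] rpy [-3.130e+00 -1.000e-03 -1.545e+00]
```

View pics/w15.png

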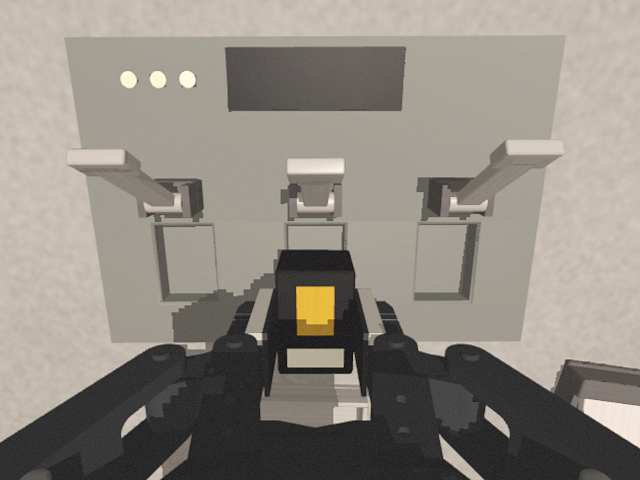

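```bash
python3 - <<'E'
from h import *
# camera pose at w12: tcp 509.17,8.48,349.5, rpy ~ (3.139,-.001,-1.575); rebuild rigid cam from now
p,R,s=tcp(); c=cam("wrist"); o=R.T@(c[1]-p); Rc=R.T@c[2]
Rn=Ro.from_euler('xyz',[3.139,-0.001,-1.575]).as_matrix(); pn=np.array([509.17,8.48,349.5])
cc=(c[0],pn+Rn@o,Rn@Rc)
for uv in [(246,228),(347,227),(346,293),(247,293)]: print(onz(cc,*uv,22).round(1))
E
```

```text
[465.   89.4  22. ]
[465.6 -28.6  22. ]
[382.2 -28.8  22. ]
[382.8  92.5  22. ]
```

send_rows:
  plan:
    - [[-0.004, 0.035, -0.005], [-0.006, 0, 0], -1]
    - [[-0.008, 0.07, -0.005], [-0.012, 0, 0], -1]
    - [[-0.012, 0.105, 0.005], [-0.012, 0, 0], -1]
    - [[-0.015, 0.135, 0.02], [-0.012, 0, 0], -1]
    - [[-0.019, 0.156, 0.035], [-0.012, 0, 0], -1]

```text
clock: 11.55
eef_pos: [421.4, 28.6, 106.8]
tcp_rot: [3.141, -0.001, -1.545]
contact_force: [0.7, -0.3, -0.8]
opening: 0.337
```

```bash
python3 - <<'E'
from h import *
for i in range(3): snap("wrist","tmp")
c,im=snap("wrist","w16"); go([424,31,54],-1.5446)
E
```

```text
shift [-0.0023, 0.0003, 0.0531] rot [0.0002, -0.0006, 0.0001] q6 1.61 pos [424.4  28.7 107.1] rpy [ 3.141e+00 -1.000e-03 -1.544e+00]
```

View pics/w16.png

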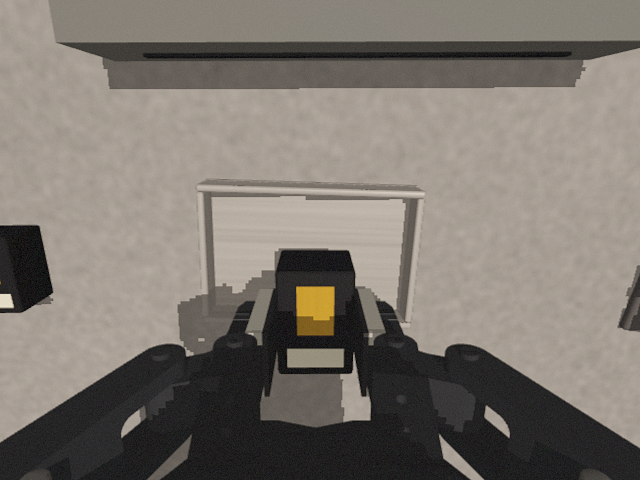

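```bash
python3 - <<'E'
from h import *
c=cam("wrist")
for uv in [(198,185),(424,190),(409,323)]: print(onz(c,*uv,22).round(1))
E
```

```text
[464.1  91.3  22. ]
[464.5 -26.7  22. ]
[387.5 -25.8  22. ]
```

send_rows:
  plan:
    - [[-0.003, -0.001, 0.015], [0, 0, 0], -1]
    - [[-0.003, -0.001, 0.03], [0, 0, 0], -1]
    - [[-0.003, -0.001, 0.045], [0, 0, 0], -1]
    - [[-0.003, -0.001, 0.055], [0, 0, 0], -1]
    - [[-0.003, -0.001, 0.057], [0, 0, 0], -1]

```text
clock: 12.17
eef_pos: [426.5, 31.6, 49.3]
tcp_rot: [3.141, -0.001, -1.545]
contact_force: [-0.5, -0.3, 0.0]
opening: 0.335
```

send_rows:
  plan:
    - [[0, 0, 0], [0, 0, 0], -1]
    - [[0, 0, 0], [0, 0, 0], -0.1]
    - [[0, 0, 0], [0, 0, 0], 0]
    - [[0, 0, -0.03], [0, 0, 0], 0]
    - [[0, 0, -0.06], [0, 0, 0], 0]

```text
clock: 12.58
eef_pos: [425.6, 31.6, 109.6]
tcp_rot: [3.139, -0.001, -1.545]
contact_force: [0.9, 0.5, 0.2]
opening: 0.501
```

```bash
python3 - <<'E'
from h import *
for i in range(3): snap("wrist","tmp")
c,im=snap("wrist","w17"); p,R,s=tcp(); print(p,s["contact_force"],s["opening"])
# next: view cartridge A at (410,205)
go([330,205,230],-1.5446)
E
```

```text
[427.61168294  31.75196834 110.60267398] [-0.96619634  0.37998514 -1.08938057] 0.49883458187663565
shift [-0.1757, 0.0926, -0.1198] rot [-0.0034, -0.0005, 0.0] q6 1.62 pos [427.6  31.8 110.6] rpy [-3.138 -0.    -1.545]
```

View pics/w17.png

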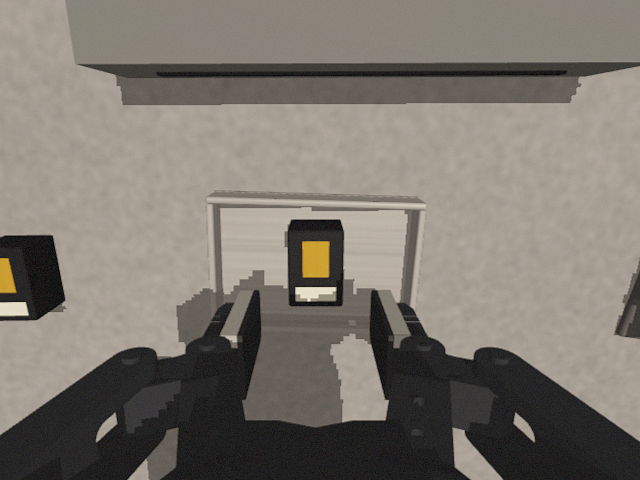

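```bash
python3 - <<'E'
from h import *
go([400,205,180],-1.5446)
E
```

```text
shift [-0.1739, 0.0228, -0.0696] rot [-0.0034, -0.0005, 0.0] q6 1.62 pos [427.6  31.8 110.6] rpy [-3.138 -0.    -1.545]
```

send_rows:
  plan:
    - [[-0.02, 0.004, -0.03], [-0.003, 0, 0], 0.6]
    - [[-0.055, 0.01, -0.05], [-0.003, 0, 0], 1]
    - [[-0.095, 0.015, -0.06], [-0.003, 0, 0], 1]
    - [[-0.135, 0.02, -0.07], [-0.003, 0, 0], 1]
    - [[-0.174, 0.023, -0.07], [-0.003, 0, 0], 1]

```text
clock: 13.2
eef_pos: [399.6, 207.0, 181.7]
tcp_rot: [-3.139, 0.0, -1.545]
contact_force: [1.8, 0.2, -0.4]
opening: 1.002
```

```bash
cat >> h.py <<'E'
def carts(name,f,labels=("cartridge0",),z0=0,pm=.3,ns=5):
    for i in range(ns): snap(name,"tmp")
    c,im=snap(name,f); out=[]
    hsv=cv2.cvtColor(im,cv2.COLOR_RGB2HSV)
    for r in viewer.cut_out(labels[0],name):
        if r["p"]<pm: continue
        ys,xs=np.nonzero(r["mask"]); P=onz(c,xs.mean(),ys.mean(),14+z0)
        pink=(hsv[ys,xs,1]>60).mean()
        ft=fitbox(c,r["mask"],P[0],P[1],None,z0)
        print("cart p",round(r["p"],2),"ext",np.round(r["extent"]),"col",round(pink,2),"fit",np.round(ft,3))
    return c,im
E
python3 - <<'E'
from h import *
carts("wrist","w18"); print(tcp()[0])
E
```

```text
cart p 0.91 ext [ 0.  4. 78. 44.] col 0.81 fit [5.40554e+02 3.95924e+02 9.68000e-01 5.22500e+01 2.72300e+03]
cart p 0.76 ext [147.  20.  64.  76.] col 0.87 fit [5.08517e+02 2.95723e+02 8.00000e-03 1.44938e+02 4.36100e+03]
cart p 0.71 ext [292. 176.  48.  67.] col 0.27 fit [4.10494e+02 2.05543e+02 4.60000e-02 9.98750e+01 2.76700e+03]
cart p 0.36 ext [453. 143. 186. 117.] col 0.0 fit [4.2787000e+02 7.5227000e+01 7.6000000e-02 1.1407312e+04 1.5261000e+04]
cart p 0.3 ext [420.   1. 220.  47.] col 0.03 fit [5.406420e+02 3.210900e+01 1.558000e+00 6.274875e+03 1.075000e+04]
[399.46254873 203.88436232 179.72527789]
```

View pics/w18.png

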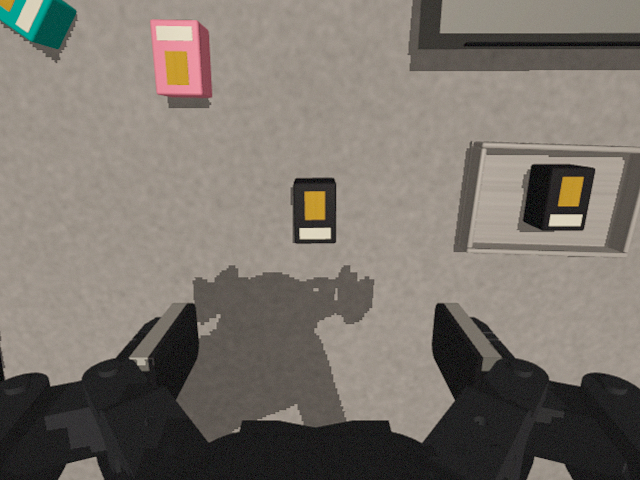

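```bash
python3 - <<'E'
from h import *
go([410.5,205.5,47],-1.54)
E
```

```text
shift [-0.0015, -0.0112, 0.1327] rot [0.0011, -0.0014, -0.0057] q6 2.02 pos [399.5 203.9 179.7] rpy [ 3.141e+00 -1.000e-03 -1.546e+00]
```

send_rows:
  plan:
    - [[-0.001, -0.005, 0.035], [0, 0, -0.003], 0.6]
    - [[-0.0015, -0.01, 0.07], [0, 0, -0.006], 0.3]
    - [[-0.0015, -0.011, 0.1], [0, 0, -0.006], 0.1]
    - [[-0.0015, -0.011, 0.128], [0, 0, -0.006], 0.1]
    - [[-0.0015, -0.011, 0.1327], [0, 0, -0.006], 0.1]

```text
clock: 13.97
eef_pos: [408.1, 202.8, 43.3]
tcp_rot: [3.134, -0.004, -1.542]
contact_force: [-1.2, -1.2, 0.6]
opening: 0.546
```

```bash
python3 - <<'E'
from h import *
for i in range(3): snap("wrist","tmp")
c,im=snap("wrist","w19"); p,R,s=tcp(); print(p,s["contact_force"],s["opening"])
E
```

```text
[411.00612352 205.14313829  48.03675796] [ 0.49035781 -0.00210823  0.7963606 ] 0.5518627074435983
```

View pics/w19.png

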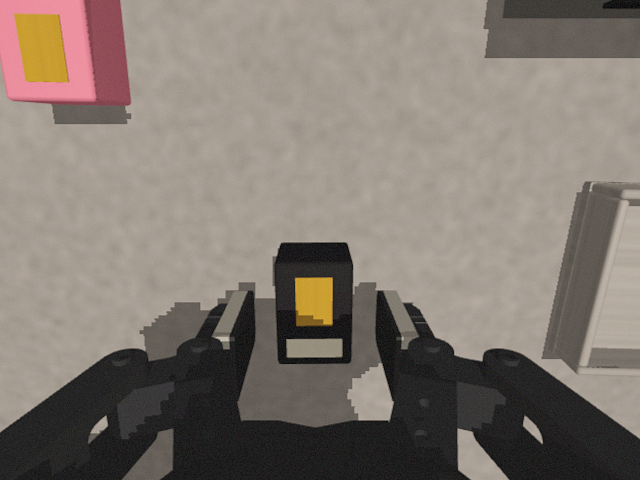

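send_rows:
  plan:
    - [[0, 0, 0.001], [0, 0, 0], -0.2]
    - [[0, 0, 0.001], [0, 0, 0], -1]
    - [[0, 0, 0.001], [0, 0, 0], -1]
    - [[0, 0, 0.001], [0, 0, 0], -1]
    - [[0, 0, 0.001], [0, 0, 0], -1]

```text
clock: 14.58
eef_pos: [412.2, 205.5, 48.8]
tcp_rot: [-3.139, -0.0, -1.54]
contact_force: [0.2, -3.1, 7.8]
opening: 0.312
```

send_rows:
  plan:
    - [[0, 0, -0.02], [0, 0, 0], -1]
    - [[0, 0, -0.06], [0, 0, 0], -1]
    - [[0, 0, -0.1], [0, 0, 0], -1]
    - [[0, 0, -0.13], [0, 0, 0], -1]
    - [[0, 0, -0.13], [0, 0, 0], -1]

```text
clock: 15.0
eef_pos: [415.2, 207.1, 185.7]
tcp_rot: [-3.129, 0.005, -1.54]
contact_force: [0.5, 0.0, -0.7]
opening: 0.308
```

```bash
cat >> h.py <<'E'
def held(f,under=46):
    "fit the held cartridge in the tool frame: returns offset x,y,yaw"
    for i in range(2): snap("wrist","tmp")
    c,im=snap("wrist",f); p,R,s=tcp()
    g=im.astype(int)
    o=R.T@(c[1]-p); cc=(c[0],o,R.T@c[2])
    # white label and orange label centroid
    h=cv2.cvtColor(im,cv2.COLOR_RGB2HSV); m=((h[...,1]>150)&(h[...,0]>12)&(h[...,0]<32)).astype(np.uint8); m[:200]=0;m[:,:220]=0;m[:,420:]=0
    n,l,st,ce=cv2.connectedComponentsWithStats(m); i=1+np.argmax(st[1:,4])
    rc=cv2.minAreaRect(np.argwhere(l==i)[:,::-1].astype(np.float32)); 
    # orange label centre on top plane
    d=cc[2]@np.linalg.inv(cc[0])@np.array([*ce[i],1.]); z=under-28; P=cc[1]+d*(z-cc[1][2])/d[2]
    print("held: orange px",ce[i].round(1),st[i],"rect",rc,"tool xy of label",P.round(2),"tcp",p.round(1),s["tcp_rot"].round(3),"open",s["opening"])
    k=im[220:400,220:420,::-1]; cv2.imwrite(f"pics/{f}c.png",cv2.resize(k,(667,600),interpolation=cv2.INTER_CUBIC))
    return cc
E
python3 - <<'E'
from h import *
cc=held("w20")
for y in (-2,0,2):
    P=np.array([[a,y+b,z] for a in(-15,15) for b in(-22,22) for z in(18,46)])
    print(y,proj(cc,P).round(0).tolist())
E
```

```text
held: orange px [314.9 304.1] [ 296  280   38   49 1780] rect ((314.5, 304.0), (48.0, 37.0), 90.0) tool xy of label [-1.2  -5.55 18.  ] tcp [411.9 205.5 179.5] [-3.137e+00  1.000e-03 -1.540e+00] open 0.3079854788621563
-2 [[278.0, 259.0], [284.0, 239.0], [281.0, 362.0], [286.0, 328.0], [358.0, 259.0], [352.0, 239.0], [355.0, 362.0], [349.0, 328.0]]
0 [[278.0, 264.0], [284.0, 243.0], [281.0, 366.0], [286.0, 332.0], [358.0, 264.0], [351.0, 243.0], [355.0, 366.0], [349.0, 332.0]]
2 [[278.0, 269.0], [284.0, 247.0], [281.0, 371.0], [286.0, 336.0], [358.0, 269.0], [351.0, 247.0], [355.0, 371.0], [349.0, 336.0]]
```

View pics/w20c.png

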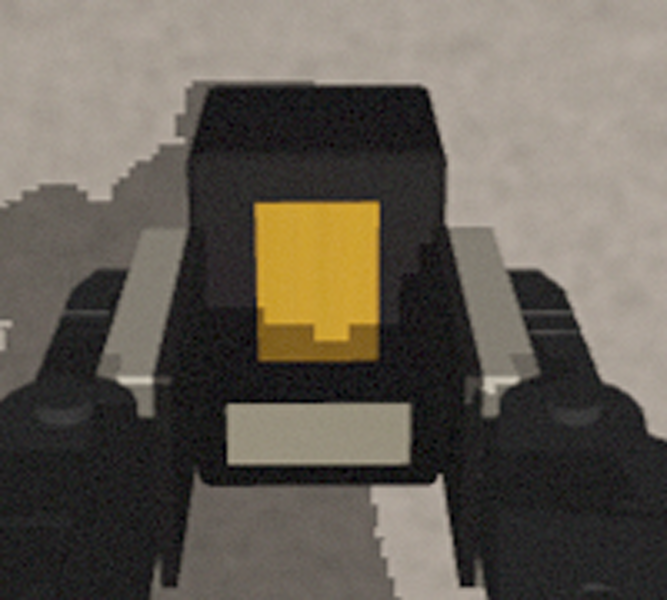

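```bash
python3 - <<'E'
from h import *
for k in range(3): print(k,rd(0,75*(k-1),36))
t=rd(0,75,36)
go([t[0],t[1],120],-1.5446)
E
```

```text
0 [578.9647752  -61.27425997  36.        ]
1 [577.   13.7  36. ]
2 [575.0352248   88.67425997  36.        ]
shift [0.1218, -0.1593, 0.0602] rot [-0.0044, 0.0007, 0.0043] q6 2.0 pos [411.9 205.5 179.5] rpy [-3.137e+00  1.000e-03 -1.540e+00]
```

send_rows:
  plan:
    - [[0.024, -0.03, 0], [0, 0, 0.004], -1]
    - [[0.048, -0.06, 0], [-0.002, 0, 0.004], -1]
    - [[0.072, -0.09, 0.01], [-0.004, 0, 0.004], -1]
    - [[0.096, -0.12, 0.02], [-0.004, 0, 0.004], -1]
    - [[0.118, -0.15, 0.03], [-0.004, 0, 0.004], -1]

```text
clock: 15.57
eef_pos: [565.7, 90.5, 148.1]
tcp_rot: [3.14, 0.0, -1.544]
contact_force: [0.7, 1.5, -0.9]
opening: 0.3
```

```bash
python3 - <<'E'
from h import *
for i in range(3): snap("wrist","tmp")
go([575,88.7,112],-1.5446)
E
```

```text
shift [0.0019, -0.0093, 0.0353] rot [0.0033, 0.0, -0.0025] q6 1.7 pos [565.7  90.3 147.4] rpy [ 3.138  0.    -1.547]
```

send_rows:
  plan:
    - [[0.001, -0.005, 0.01], [0.003, 0, -0.003], -1]
    - [[0.0019, -0.0093, 0.025], [0.003, 0, -0.003], -1]
    - [[0.0019, -0.0093, 0.0345], [0.003, 0, -0.003], -1]
    - [[0.0019, -0.0093, 0.0345], [0.003, 0, -0.003], -1]
    - [[0.0019, -0.0093, 0.0345], [0.003, 0, -0.003], -1]

```text
clock: 16.13
eef_pos: [573.6, 89.1, 111.9]
tcp_rot: [3.139, -0.0, -1.543]
contact_force: [-0.2, -0.0, 0.2]
opening: 0.306
```

```bash
python3 - <<'E'
from h import *
cc=held("w21",48)
go([575,88.7,100],-1.5446)
c=cam("wrist"); im=cv2.imread("pics/w21.png")
for q in proj(c,[rd(dx,dy+75*k,50) for k in(0,1) for dx in(-25,25) for dy in(-18,18)]): cv2.drawMarker(im,tuple(int(round(t)) for t in q),(0,0,255),cv2.MARKER_CROSS,9,1)
cv2.imwrite("pics/w21m.png",im)
E
```

```text
held: orange px [314.9 304.1] [ 296  280   38   49 1770] rect ((314.5, 304.0), (48.0, 37.0), 90.0) tool xy of label [-0.79 -4.13 20.  ] tcp [575.   89.  113.4] [-3.141  0.    -1.544] open 0.30531415001785756
shift [0.0003, 0.0, 0.0134] rot [-0.0005, 0.0002, 0.001] q6 1.69 pos [575.   89.  113.4] rpy [-3.141  0.    -1.544]
```

View pics/w21m.png

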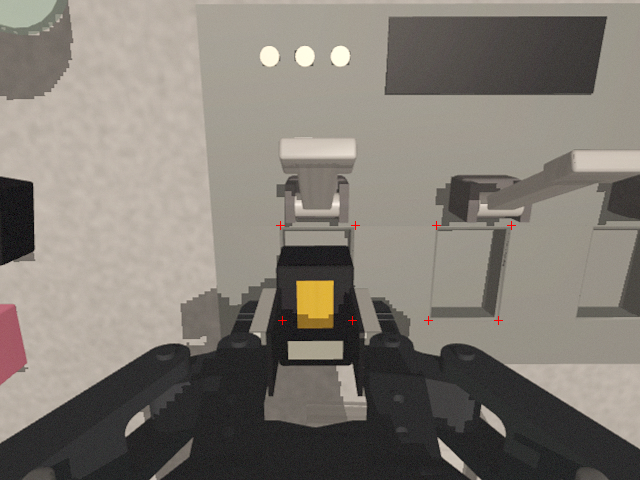

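send_rows:
  plan:
    - [[0.0005, 0, 0.008], [0, 0, 0], -1]
    - [[0.0005, 0, 0.015], [0, 0, 0], -1]
    - [[0.0005, 0, 0.019], [0, 0, 0], -1]
    - [[0.0005, 0, 0.022], [0, 0, 0], -1]
    - [[0.0005, 0, 0.024], [0, 0, 0], -1]

```text
clock: 16.7
eef_pos: [574.7, 88.5, 88.8]
tcp_rot: [3.141, 0.0, -1.544]
contact_force: [-0.2, -0.5, -1.3]
opening: 0.302
```

```bash
python3 - <<'E'
from h import *
snap("wrist","tmp"); p,R,s=tcp(); print(p,s["contact_force"],s["tcp_rot"])
cc=held("w22",48)
E
```

```text
[574.62801291  88.44785164  88.60246613] [ 0.1593653   0.16490287 -0.07485464] [ 3.14103663e+00  1.76003900e-05 -1.54360020e+00]
held: orange px [314.9 304.1] [ 296  280   38   49 1761] rect ((314.5, 304.0), (48.0, 37.0), 90.0) tool xy of label [-0.74 -4.22 20.  ] tcp [575.1  88.5  89.4] [-3.141  0.    -1.544] open 0.3071471394668535
```

View pics/w22.png

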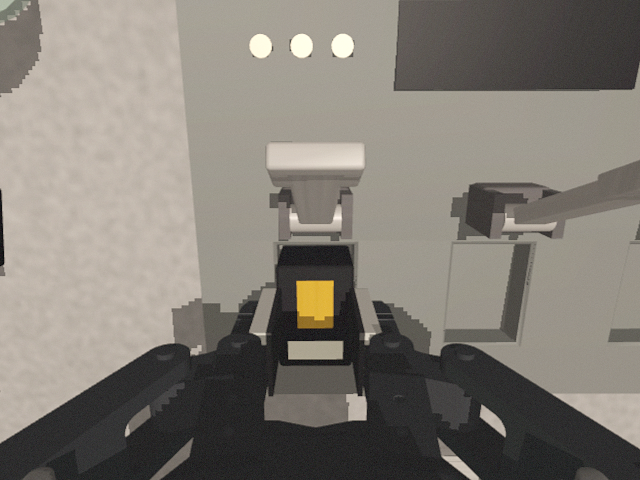

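In the pocket, no force. Lower the last few mm.

send_rows:
  plan:
    - [[0, 0, 0.001], [0, 0, 0], -1]
    - [[0, 0, 0.003], [0, 0, 0], -1]
    - [[0, 0, 0.005], [0, 0, 0], -1]
    - [[0, 0, 0.006], [0, 0, 0], -1]
    - [[0, 0, 0.006], [0, 0, 0], -1]

```text
clock: 17.32
eef_pos: [575.4, 88.5, 84.7]
tcp_rot: [-3.14, 0.0, -1.544]
contact_force: [-5.0, 0.0, 15.4]
opening: 0.307
```

send_rows:
  plan:
    - [[0, 0, 0], [0, 0, 0], -0.2]
    - [[0, 0, 0], [0, 0, 0], 0.1]
    - [[0, 0, -0.003], [0, 0, 0], 0.1]
    - [[0, 0, -0.03], [0, 0, 0], 0.1]
    - [[0, 0, -0.06], [0, 0, 0], 0.1]

```text
clock: 17.73
eef_pos: [573.7, 88.3, 143.5]
tcp_rot: [3.138, -0.0, -1.544]
contact_force: [-0.0, 0.3, -0.3]
opening: 0.552
```

```bash
python3 - <<'E'
from h import *
for i in range(4): snap("wrist","tmp")
snap("wrist","w23"); p,R,s=tcp(); print(p,s["contact_force"],s["tcp_rot"])
E
```

```text
[575.13135897  88.48980577 144.48241769] [-0.03137766 -0.28493959  0.51429797] [-3.14056656e+00  1.89691129e-04 -1.54362645e+00]
```

View pics/w23.png

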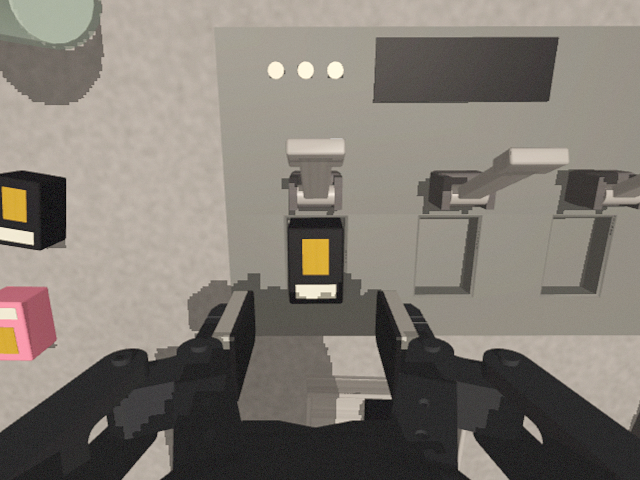

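```bash
python3 - <<'E'
from h import *
go([580,274,180],-1.70)
E
```

```text
shift [-0.1853, -0.0099, -0.0355] rot [-0.001, 0.0003, 0.1564] q6 1.69 pos [575.1  88.5 144.5] rpy [-3.141  0.    -1.544]
```

send_rows:
  plan:
    - [[-0.035, -0.002, -0.015], [0, 0, 0.05], 0.5]
    - [[-0.075, -0.004, -0.03], [0, 0, 0.1], 1]
    - [[-0.115, -0.006, -0.035], [0, 0, 0.156], 1]
    - [[-0.155, -0.008, -0.035], [0, 0, 0.156], 1]
    - [[-0.185, -0.01, -0.035], [0, 0, 0.156], 1]

```text
clock: 18.4
eef_pos: [579.4, 276.4, 178.6]
tcp_rot: [-3.142, 0.0, -1.699]
contact_force: [1.2, -0.5, 0.5]
opening: 1.0
```

```bash
python3 - <<'E'
from h import *
carts("wrist","w24"); print(tcp()[0])
E
```

```text
cart p 0.94 ext [273. 280.  46.  67.] col 0.89 fit [5.08408e+02 2.95732e+02 3.00000e-03 1.14750e+02 2.63600e+03]
cart p 0.81 ext [125. 262.  79.  58.] col 0.96 fit [5.39806e+02 3.95706e+02 9.45000e-01 7.27938e+02 2.60600e+03]
cart p 0.68 ext [574. 170.  66.  80.] col 0.34 fit [5.64508e+02 5.92670e+01 3.50000e-02 4.94875e+02 4.80900e+03]
cart p 0.65 ext [288. 179.  46.  71.] col 0.25 fit [ 5.90150e+02  2.74104e+02 -1.35000e-01  7.17500e+01  2.84500e+03]
[579.66083752 272.22977353 178.67742265]
```

View pics/w24.png

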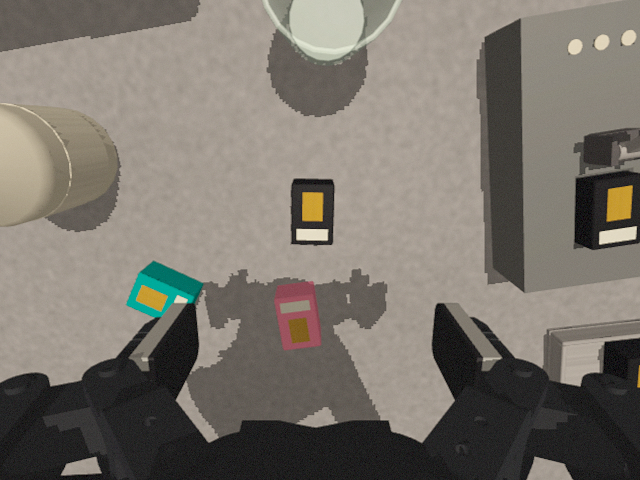

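```bash
python3 - <<'E'
from h import *
go([590.2,274.1,48],-1.704)
E
```

```text
shift [-0.0033, -0.0103, 0.1307] rot [0.0004, -0.0008, 0.0034] q6 2.14 pos [579.7 272.2 178.7] rpy [ 3.141e+00 -1.000e-03 -1.701e+00]
```

send_rows:
  plan:
    - [[-0.001, -0.005, 0.035], [0, 0, 0.003], 0.6]
    - [[-0.0033, -0.01, 0.07], [0, 0, 0.003], 0.3]
    - [[-0.0033, -0.01, 0.1], [0, 0, 0.003], 0.1]
    - [[-0.0033, -0.01, 0.126], [0, 0, 0.003], 0.1]
    - [[-0.0033, -0.01, 0.1315], [0, 0, 0.003], 0.1]

```text
clock: 19.17
eef_pos: [587.4, 271.3, 42.6]
tcp_rot: [3.135, -0.005, -1.705]
contact_force: [-1.0, -0.1, -0.0]
opening: 0.55
```

```bash
python3 - <<'E'
from h import *
for i in range(3): snap("wrist","tmp")
c,im=snap("wrist","w25"); p,R,s=tcp(); print(p,s["contact_force"],s["opening"])
E
```

```text
[590.93617655 273.87302551  48.65092679] [ 0.54131752  0.52600835 -0.08474203] 0.5524759812086377
```

View pics/w25.png

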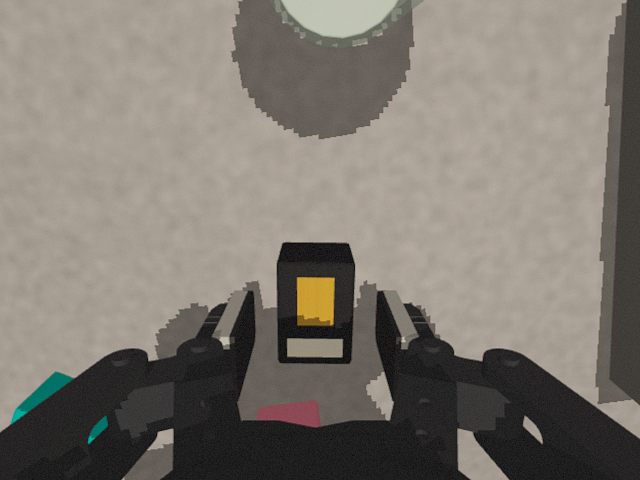

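send_rows:
  plan:
    - [[0, 0, 0.001], [0, 0, 0], -0.2]
    - [[0, 0, 0.001], [0, 0, 0], -1]
    - [[0, 0, 0.001], [0, 0, 0], -1]
    - [[0, 0, 0.001], [0, 0, 0], -1]
    - [[0, 0, 0.001], [0, 0, 0], -1]

```text
clock: 19.78
eef_pos: [592.4, 274.2, 50.1]
tcp_rot: [-3.137, 0.002, -1.704]
contact_force: [-0.6, -2.3, 7.2]
opening: -0.001
```

send_rows:
  plan:
    - [[0, 0, -0.02], [0, 0, 0], -1]
    - [[0, 0, -0.06], [0, 0, 0], -1]
    - [[0, 0, -0.1], [0, 0, 0], -1]
    - [[0, 0, -0.135], [0, 0, 0], -1]
    - [[0, 0, -0.135], [0, 0, 0], -1]

```text
clock: 20.2
eef_pos: [595.8, 276.0, 194.5]
tcp_rot: [-3.126, 0.009, -1.704]
contact_force: [1.4, 0.6, 1.8]
opening: 0.001
```

```bash
python3 - <<'E'
from h import *
held("w26",48)
t=rd(0,-75,36)
go([t[0],t[1],170],-1.5446)
E
```

```text
held: orange px [316.4 224. ] [306 211  21  28 536] rect ((316.0, 224.5), (27.0, 20.0), 90.0) tool xy of label [ -1.09 -36.73  20.  ] tcp [591.9 274.2 186.2] [-3.136e+00  3.000e-03 -1.704e+00] open 0.0013651715222915846
shift [0.3342, -0.0317, 0.0155] rot [-0.0062, 0.0022, -0.1597] q6 2.14 pos [591.9 274.2 186.2] rpy [-3.136e+00  3.000e-03 -1.704e+00]
```

View pics/w26c.png

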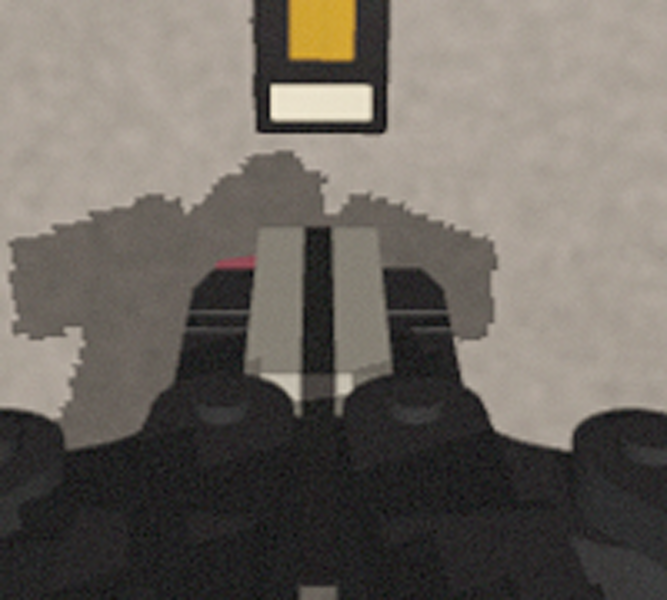

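send_rows:
  plan:
    - [[0, 0.005, 0], [-0.003, 0, 0], 0]
    - [[0, 0.01, 0], [-0.006, 0, 0], 0.5]
    - [[0, 0.012, 0], [-0.006, 0, 0], 1]
    - [[0, 0.012, 0], [-0.006, 0, 0], 1]
    - [[0, 0.012, 0], [-0.006, 0, 0], 1]

```text
clock: 20.77
eef_pos: [579.6, 275.8, 185.5]
tcp_rot: [3.141, 0.002, -1.704]
contact_force: [-0.8, 0.0, 0.3]
opening: 0.706
```

```bash
python3 - <<'E'
from h import *
carts("wrist","w27"); go([590.2,274.1,39],-1.704)
E
```

```text
cart p 0.96 ext [290. 174.  46.  71.] col 0.26 fit [ 5.90432e+02  2.75720e+02 -1.41000e-01  8.15620e+01  2.63700e+03]
cart p 0.76 ext [134. 260.  76.  54.] col 0.94 fit [5.39849e+02 3.95517e+02 9.39000e-01 6.28500e+02 2.48900e+03]
cart p 0.73 ext [280. 279.  45.  66.] col 0.89 fit [5.08305e+02 2.95889e+02 1.10000e-02 8.93750e+01 2.51500e+03]
cart p 0.67 ext [574. 166.  66.  80.] col 0.34 fit [5.64489e+02 5.99810e+01 2.00000e-02 4.68000e+02 4.67100e+03]
shift [0.0007, -0.0102, 0.1471] rot [-0.0, 0.0027, -0.0003] q6 2.14 pos [580.1 275.8 186.1] rpy [-3.142e+00  3.000e-03 -1.704e+00]
```

View pics/w27.png

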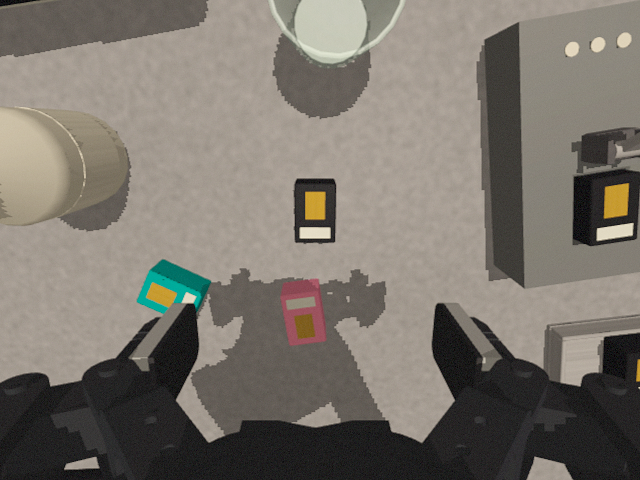

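send_rows:
  plan:
    - [[-0.0005, -0.005, 0.038], [0, 0.002, 0], 0.6]
    - [[-0.0009, -0.01, 0.076], [0, 0.002, 0], 0.3]
    - [[-0.0009, -0.01, 0.11], [0, 0.002, 0], 0.1]
    - [[-0.0009, -0.01, 0.14], [0, 0.002, 0], 0.1]
    - [[-0.0009, -0.01, 0.146], [0, 0.002, 0], 0.1]

```text
clock: 21.53
eef_pos: [587.3, 274.2, 35.1]
tcp_rot: [3.135, -0.003, -1.704]
contact_force: [-0.5, -0.9, -0.3]
opening: 0.548
```

send_rows:
  plan:
    - [[0, 0.001, -0.001], [0, 0, 0], 0.1]
    - [[0, 0.001, -0.001], [0, 0, 0], 0.1]
    - [[0, 0.001, -0.001], [0, 0, 0], 0.1]
    - [[0, 0.001, -0.001], [0, 0, 0], 0.1]
    - [[0, 0.001, -0.001], [0, 0, 0], 0.1]

```text
clock: 21.95
eef_pos: [587.4, 274.9, 38.0]
tcp_rot: [3.138, -0.002, -1.704]
contact_force: [0.3, 0.5, -0.9]
opening: 0.551
```

```bash
python3 - <<'E'
from h import *
c,im=snap("wrist","w28"); p,R,s=tcp(); print(p,s["contact_force"],s["opening"])
go([590.4,275.7,39],-1.704)
E
```

```text
[587.20479974 274.82728996  37.73288304] [-1.21002594 -0.01078629 -0.32957653] 0.5505121331102582
shift [-0.0013, -0.003, -0.0013] rot [0.0041, -0.0018, -0.0004] q6 2.14 pos [587.2 274.8  37.7] rpy [ 3.138e+00 -2.000e-03 -1.704e+00]
```

View pics/w28.png

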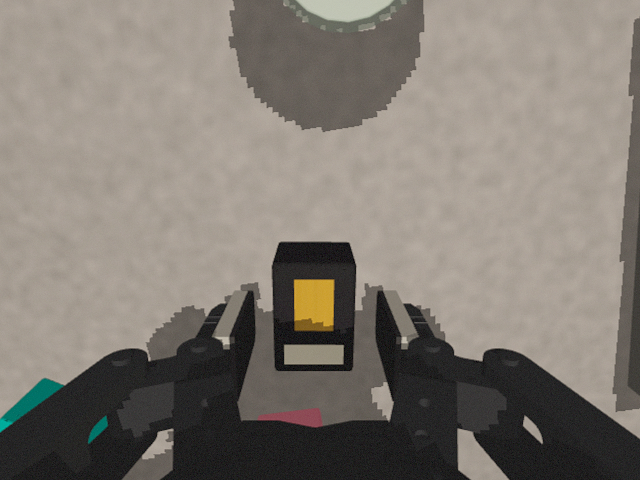

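send_rows:
  plan:
    - [[-0.001, -0.003, -0.001], [0.004, 0, 0], 0]
    - [[-0.001, -0.003, -0.001], [0.004, 0, 0], -1]
    - [[-0.001, -0.003, -0.001], [0.004, 0, 0], -1]
    - [[-0.001, -0.003, -0.001], [0.004, 0, 0], -1]
    - [[-0.001, -0.003, -0.001], [0.004, 0, 0], -1]
  squeeze: 40

```text
clock: 22.42
eef_pos: [591.4, 275.9, 40.0]
tcp_rot: [-3.139, -0.001, -1.704]
contact_force: [-0.1, -0.9, 7.4]
opening: 0.338
```

send_rows:
  plan:
    - [[0, 0, -0.02], [0, 0, 0], -1]
    - [[0, 0, -0.06], [0, 0, 0], -1]
    - [[0, 0, -0.1], [0, 0, 0], -1]
    - [[0, 0, -0.14], [0, 0, 0], -1]
    - [[0, 0, -0.14], [0, 0, 0], -1]

```text
clock: 22.83
eef_pos: [595.2, 277.9, 188.7]
tcp_rot: [-3.129, 0.006, -1.704]
contact_force: [1.8, 0.6, 1.3]
opening: 0.337
```

```bash
python3 - <<'E'
from h import *
cc=held("w29",40)
for y in (-2,0,2):
    P=np.array([[a,y+b,z] for a in(-15,15) for b in(-22,22) for z in(11.5,39.5)])
    print(y,proj(cc,P).round(0).tolist())
t=rd(0,-75,36)
go([t[0],t[1],170],-1.5446)
E
```

```text
held: orange px [315.  312.4] [ 295  287   40   52 1960] rect ((314.5, 312.5), (51.0, 39.0), 90.0) tool xy of label [-1.66 -4.72 12.  ] tcp [591.  275.9 180.2] [-3.139 -0.    -1.704] open 0.33658210861331384
-2 [[278.0, 264.0], [284.0, 242.0], [281.0, 371.0], [286.0, 335.0], [361.0, 264.0], [354.0, 242.0], [358.0, 371.0], [351.0, 335.0]]
0 [[278.0, 269.0], [284.0, 247.0], [281.0, 375.0], [286.0, 339.0], [361.0, 269.0], [354.0, 247.0], [358.0, 375.0], [351.0, 339.0]]
2 [[278.0, 275.0], [284.0, 251.0], [281.0, 380.0], [286.0, 342.0], [361.0, 275.0], [354.0, 251.0], [357.0, 380.0], [351.0, 342.0]]
shift [0.3358, -0.0329, 0.0103] rot [-0.0025, -0.0005, -0.1598] q6 2.14 pos [591.  275.9 180.2] rpy [-3.139 -0.    -1.704]
```

View pics/w29c.png

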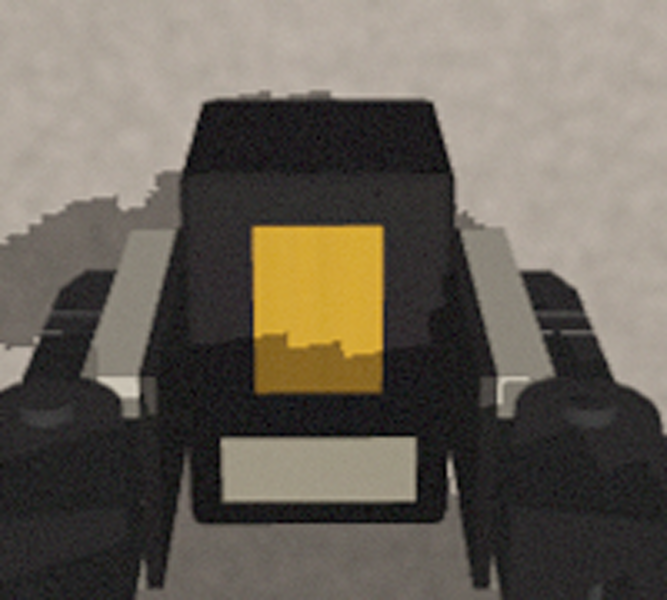

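send_rows:
  plan:
    - [[0.035, -0.003, 0], [-0.002, 0, -0.04], -1]
    - [[0.075, -0.007, 0], [-0.002, 0, -0.08], -1]
    - [[0.115, -0.011, 0], [-0.002, 0, -0.12], -1]
    - [[0.155, -0.015, 0], [-0.002, 0, -0.16], -1]
    - [[0.195, -0.019, 0], [-0.002, 0, -0.16], -1]

```text
clock: 23.4
eef_pos: [582.2, 78.4, 178.0]
tcp_rot: [3.138, -0.001, -1.541]
contact_force: [1.4, 0.1, -0.4]
opening: 0.337
```

```bash
python3 - <<'E'
from h import *
go([579.5,-61.3,140],-1.5446)
E
```

```text
shift [0.1395, 0.0067, 0.0382] rot [0.0032, -0.001, 0.0033] q6 1.67 pos [582.2  78.4 178. ] rpy [ 3.138e+00 -1.000e-03 -1.541e+00]
```

send_rows:
  plan:
    - [[0.035, 0.002, 0.005], [0.003, 0, 0.003], -1]
    - [[0.07, 0.004, 0.01], [0.003, 0, 0.003], -1]
    - [[0.105, 0.006, 0.02], [0.003, 0, 0.003], -1]
    - [[0.135, 0.0067, 0.035], [0.003, 0, 0.003], -1]
    - [[0.1395, 0.0067, 0.048], [0.003, 0, 0.003], -1]

```text
clock: 23.82
eef_pos: [577.9, -65.4, 127.7]
tcp_rot: [3.138, -0.002, -1.547]
contact_force: [-0.1, 0.6, -1.2]
opening: 0.341
```

```bash
python3 - <<'E'
from h import *
for i in range(2): snap("wrist","tmp")
cc=held("w30",40)
go([579.5,-61.3,105],-1.5446)
c=cam("wrist"); im=cv2.imread("pics/w30.png")
for q in proj(c,[rd(dx,dy+75*k,50) for k in(0,-1) for dx in(-25,25) for dy in(-18,18)]): cv2.drawMarker(im,tuple(int(round(t)) for t in q),(0,0,255),cv2.MARKER_CROSS,9,1)
cv2.imwrite("pics/w30m.png",im)
E
```

```text
held: orange px [315.  312.5] [ 295  288   40   51 1952] rect ((314.5, 313.0), (50.0, 39.0), 90.0) tool xy of label [-0.36 -4.37 12.  ] tcp [579.  -60.5 129.7] [ 3.14  -0.    -1.544] open 0.3340486397856441
shift [0.0008, -0.0005, 0.0247] rot [0.0017, -0.0005, 0.0007] q6 1.44 pos [579.  -60.5 129.7] rpy [ 3.14  -0.    -1.544]
```

View pics/w30m.png

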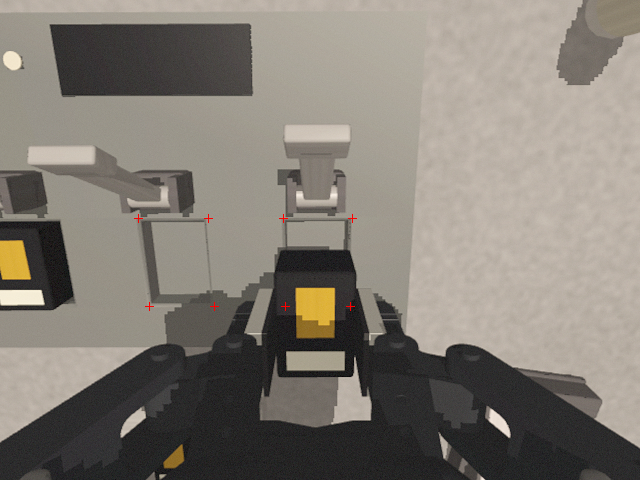

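send_rows:
  plan:
    - [[0.0005, 0, 0.015], [0.001, 0, 0], -1]
    - [[0.0008, 0, 0.028], [0.001, 0, 0], -1]
    - [[0.0008, 0, 0.034], [0.001, 0, 0], -1]
    - [[0.0008, 0, 0.036], [0.001, 0, 0], -1]
    - [[0.0008, 0, 0.036], [0.001, 0, 0], -1]

```text
clock: 24.48
eef_pos: [579.0, -60.6, 93.7]
tcp_rot: [3.141, -0.0, -1.543]
contact_force: [0.2, -1.4, -0.4]
opening: 0.341
```

```bash
python3 - <<'E'
from h import *
for i in range(3): snap("wrist","tmp")
held("w31",40)
go([579.5,-61.3,80],-1.5446); print(tcp()[2]["contact_force"])
E
```

```text
held: orange px [315.  312.5] [ 295  288   40   51 1953] rect ((314.5, 313.0), (50.0, 39.0), 90.0) tool xy of label [-0.79 -4.69 12.  ] tcp [579.4 -61.4  94.2] [-3.141e+00 -1.000e-03 -1.544e+00] open 0.3329262512909655
shift [-0.0001, -0.0001, 0.0142] rot [-0.0003, -0.0006, 0.0007] q6 1.44 pos [579.4 -61.4  94.2] rpy [-3.141e+00 -1.000e-03 -1.544e+00]
[-0.47636533  0.25070045 -0.28043477]
```

View pics/w31.png

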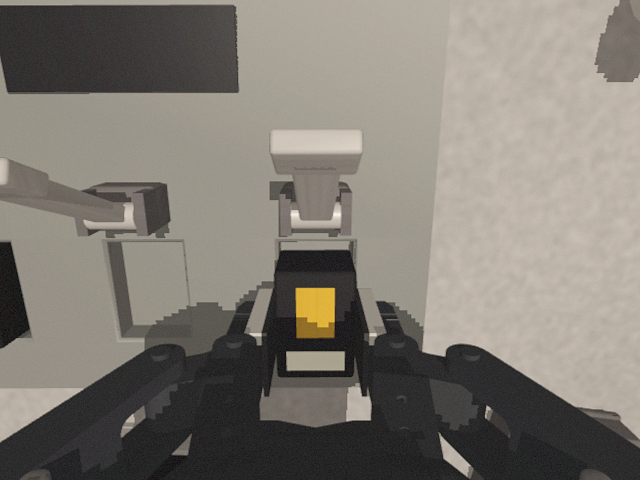

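send_rows:
  plan:
    - [[0, 0, 0.004], [0, 0, 0], -1]
    - [[0, 0, 0.009], [0, 0, 0], -1]
    - [[0, 0, 0.014], [0, 0, 0], -1]
    - [[0, 0, 0.018], [0, 0, 0], -1]
    - [[0, 0, 0.02], [0, 0, 0], -1]

```text
clock: 25.2
eef_pos: [579.2, -61.4, 75.8]
tcp_rot: [3.141, -0.0, -1.544]
contact_force: [-17.4, 1.5, 53.7]
opening: 0.34
```

send_rows:
  plan:
    - [[0, 0, -0.002], [0, 0, 0], -0.2]
    - [[0, 0, -0.002], [0, 0, 0], 0.1]
    - [[0, 0, -0.004], [0, 0, 0], 0.1]
    - [[0, 0, -0.035], [0, 0, 0], 0.1]
    - [[0, 0, -0.07], [0, 0, 0], 0.1]

```text
clock: 25.62
eef_pos: [577.2, -61.2, 143.8]
tcp_rot: [3.135, 0.0, -1.544]
contact_force: [0.7, -0.3, 0.5]
opening: 0.551
```

```bash
python3 - <<'E'
from h import *
for i in range(4): snap("wrist","tmp")
snap("wrist","w32"); p,R,s=tcp(); print(p,s["contact_force"],s["tcp_rot"])
for n in("scene","side"): snap(n,n+"32")
E
```

```text
[578.95681218 -61.32648089 145.31245642] [-0.14404972  0.56095441 -0.80996935] [ 3.14041637e+00 -4.31642406e-04 -1.54392480e+00]
```

View pics/w32.png

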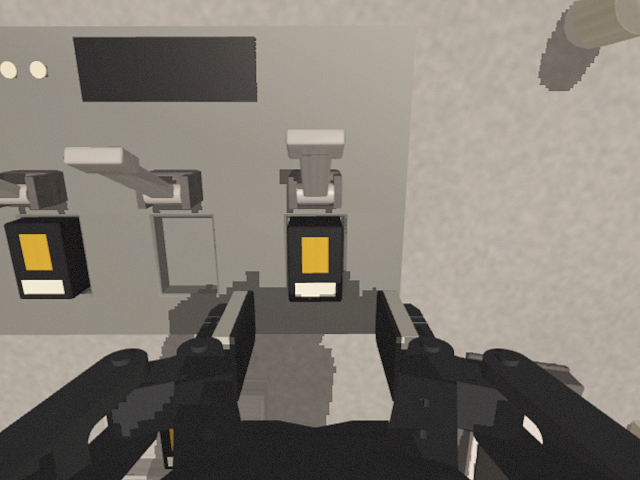

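View pics/scene32.png

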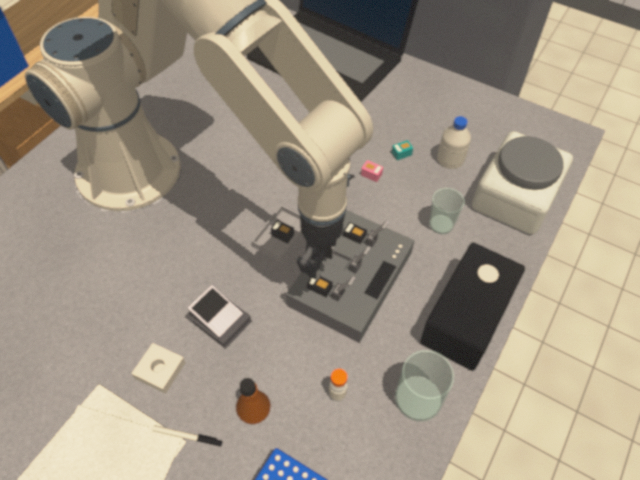

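View pics/side32.png

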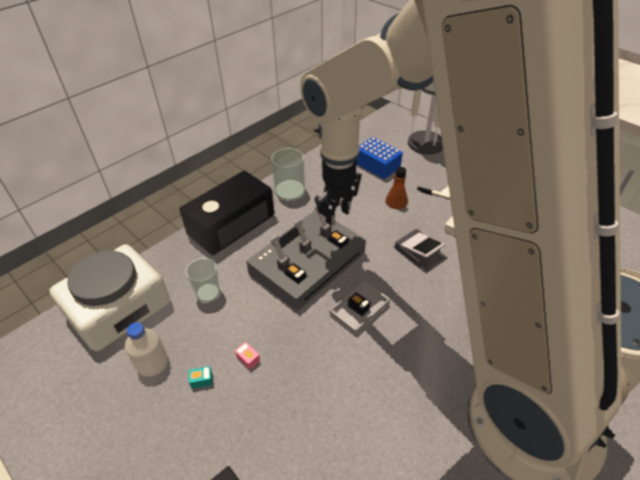

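send_rows:
  plan:
    - [[0, 0, -0.03], [0, 0, 0], -0.5]
    - [[0, -0.01, -0.055], [0, 0, 0], -1]
    - [[0, -0.04, -0.06], [0, 0, 0], -1]
    - [[0, -0.075, -0.06], [0, 0, 0], -1]
    - [[0, -0.1, -0.055], [0, 0, 0], -1]

```text
clock: 26.38
eef_pos: [681.1, -58.6, 199.8]
tcp_rot: [3.141, -0.0, -1.544]
contact_force: [0.9, -0.5, 0.6]
opening: -0.001
```

```bash
cat >> h.py <<'E'
def rel():
    p,R,s=tcp(); c,sn=np.cos(RD[2]),np.sin(RD[2]); d=p[:2]-RD[:2]
    print("reader-frame TCP x,y,z",np.round([c*d[0]+sn*d[1],-sn*d[0]+c*d[1],p[2]],1),"rpy",np.round(s["tcp_rot"],3),"F",s["contact_force"].round(1),"clock",s["clock"],"op",round(s["opening"],2))
E
python3 - <<'E'
from h import *
for i in range(3): snap("wrist","tmp")
snap("wrist","w33"); rel()
E
```

```text
reader-frame TCP x,y,z [ 98.7 -74.8 197. ] rpy [ 3.135  0.    -1.544] F [-0.4  0.3 -0.3] clock 26.5833 op -0.0
```

View pics/w33.png

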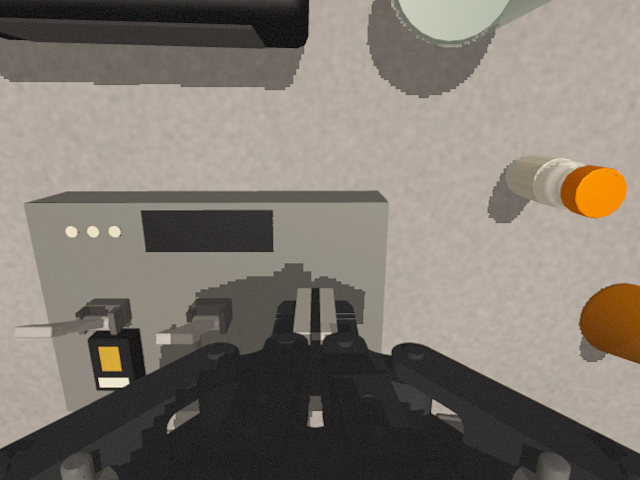

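send_rows:
  plan:
    - [[0, 0, 0.02], [0.004, 0, 0], -1]
    - [[0, 0, 0.04], [0.006, 0, 0], -1]
    - [[0, 0, 0.055], [0.006, 0, 0], -1]
    - [[0, 0, 0.06], [0.006, 0, 0], -1]
    - [[0, 0, 0.06], [0.006, 0, 0], -1]

```text
clock: 27.0
eef_pos: [675.1, -58.4, 135.2]
tcp_rot: [3.137, 0.001, -1.544]
contact_force: [-0.2, -0.4, -0.4]
opening: -0.004
```

```bash
python3 - <<'E'
from h import *
for i in range(2): snap("wrist","tmp")
snap("wrist","w34"); rel()
a=[]
for n in("scene","side"):
    c,im=snap(n,"tmp"); q=proj(c,rd(40,-75,90))[0].astype(int); a.append(cv2.resize(im[q[1]-50:q[1]+50,q[0]-50:q[0]+50,::-1],(400,400),interpolation=cv2.INTER_CUBIC))
cv2.imwrite("pics/x34.png",cv2.hconcat(a))
E
```

```text
reader-frame TCP x,y,z [ 98.5 -74.8 138. ] rpy [-3.141  0.    -1.544] F [0.3 0.5 0.8] clock 27.15 op -0.0
```

View pics/x34.png

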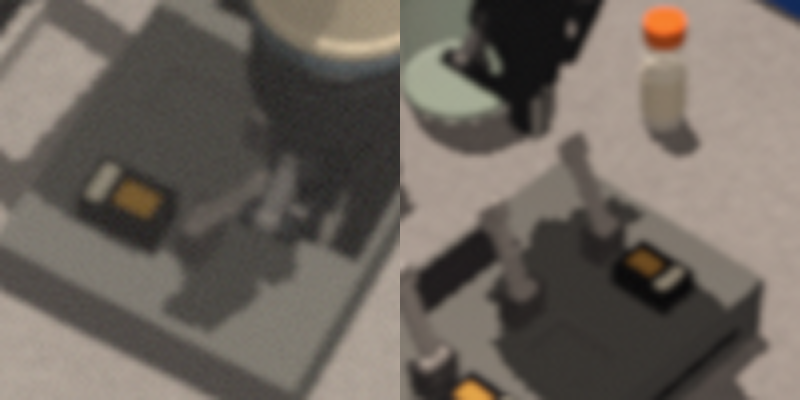

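send_rows:
  plan:
    - [[0, 0.02, -0.002], [0, 0, 0], -1]
    - [[0, 0.042, -0.004], [0, 0, 0], -1]
    - [[0, 0.062, -0.002], [0, 0, 0], -1]
    - [[0, 0.08, 0.008], [0, 0, 0], -1]
    - [[0, 0.088, 0.02], [0, 0, 0], -1]

```text
clock: 27.67
eef_pos: [588.9, -61.0, 119.8]
tcp_rot: [-3.138, -0.0, -1.544]
contact_force: [0.7, 0.3, 1.3]
opening: 0.004
```

```bash
python3 - <<'E'
from h import *
rel()
a=[]
for n in("scene","side"):
    c,im=snap(n,"tmp"); q=proj(c,rd(40,-75,90))[0].astype(int); a.append(cv2.resize(im[q[1]-50:q[1]+50,q[0]-50:q[0]+50,::-1],(400,400),interpolation=cv2.INTER_CUBIC))
cv2.imwrite("pics/x35.png",cv2.hconcat(a)); rel()
E
```

```text
reader-frame TCP x,y,z [  9.9 -75.  119.8] rpy [-3.138 -0.    -1.544] F [0.7 0.3 1.3] clock 27.6667 op 0.0
reader-frame TCP x,y,z [  9.  -74.8 117.7] rpy [ 3.141  0.    -1.544] F [-0.4  0.3  0.6] clock 27.7667 op -0.0
```

View pics/x35.png

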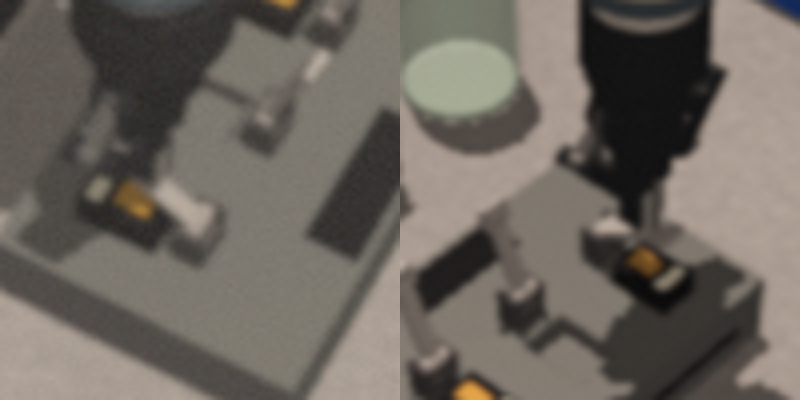

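send_rows:
  plan:
    - [[0, 0.003, 0.007], [0, 0, 0], -1]
    - [[0, 0.006, 0.013], [0, 0, 0], -1]
    - [[0, 0.008, 0.018], [0, 0, 0], -1]
    - [[0, 0.008, 0.021], [0, 0, 0], -1]
    - [[0, 0.008, 0.022], [0, 0, 0], -1]

```text
clock: 28.18
eef_pos: [579.8, -61.1, 95.4]
tcp_rot: [3.14, 0.0, -1.544]
contact_force: [-4.3, 0.4, 11.2]
opening: 0.002
```

```bash
python3 - <<'E'
from h import *
rel()
snap("wrist","tmp");rel();snap("wrist","w36")
E
```

```text
reader-frame TCP x,y,z [  0.8 -74.8  95.4] rpy [ 3.14   0.    -1.544] F [-4.3  0.4 11.2] clock 28.1833 op 0.0
reader-frame TCP x,y,z [  0.8 -74.8  95.6] rpy [ 3.14   0.    -1.544] F [-1.7  0.3  2.3] clock 28.2333 op 0.0
```

View pics/w36.png

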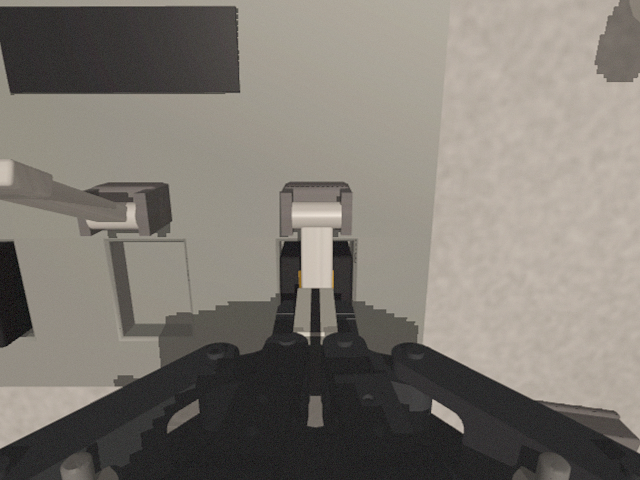

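send_rows:
  plan:
    - [[0, 0.002, 0.001], [0, 0, 0], -1]
    - [[0, 0.004, 0.001], [0, 0, 0], -1]
    - [[0, 0.004, 0.0015], [0, 0, 0], -1]
    - [[0, 0.004, 0.0015], [0, 0, 0], -1]
    - [[0, 0.004, 0.0015], [0, 0, 0], -1]

```text
clock: 28.7
eef_pos: [577.7, -61.2, 95.3]
tcp_rot: [-3.14, -0.0, -1.544]
contact_force: [2.8, 1.0, 8.9]
opening: -0.002
```

send_rows:
  plan:
    - [[0, 0, -0.04], [0, 0, 0], -1]
    - [[0, 0, -0.08], [0, 0, 0], -1]
    - [[-0.02, -0.02, -0.11], [0, 0, 0], -1]
    - [[-0.05, -0.05, -0.11], [0, 0, 0], -1]
    - [[-0.08, -0.075, -0.11], [0, 0, 0], -1]

```text
clock: 29.12
eef_pos: [652.6, 21.0, 208.6]
tcp_rot: [-3.134, -0.0, -1.546]
contact_force: [0.0, -1.0, -0.4]
opening: -0.003
```

```bash
python3 - <<'E'
from h import *
t=rd(98.5,75,200); go(t,-1.5446); rel()
E
```

```text
shift [-0.0697, -0.0225, 0.0087] rot [-0.0071, -0.0003, -0.0013] q6 1.58 pos [652.6  21.  208.6] rpy [-3.134 -0.    -1.546]
reader-frame TCP x,y,z [ 75.8   5.3 208.6] rpy [-3.134 -0.    -1.546] F [ 0.  -1.  -0.4] clock 29.1167 op -0.0
```

send_rows:
  plan:
    - [[-0.03, -0.01, 0.008], [-0.004, 0, 0], -1]
    - [[-0.06, -0.02, 0.008], [-0.004, 0, -0.001], -1]
    - [[-0.07, -0.0225, 0.01], [-0.004, 0, -0.001], -1]
    - [[-0.07, -0.0225, 0.01], [-0.004, 0, -0.001], -1]
    - [[-0.07, -0.0225, 0.01], [-0.004, 0, -0.001], -1]

```text
clock: 29.53
eef_pos: [672.9, 91.7, 198.1]
tcp_rot: [-3.14, -0.001, -1.544]
contact_force: [-0.3, -0.9, -0.4]
opening: -0.002
```

```bash
python3 - <<'E'
from h import *
snap("wrist","w37"); rel()
t=rd(98.5,75,138); go(t,-1.5446)
E
```

```text
reader-frame TCP x,y,z [ 97.9  74.6 198.3] rpy [-3.140e+00 -1.000e-03 -1.545e+00] F [-0.1 -0.5 -0.5] clock 29.5833 op -0.0
shift [-0.0004, -0.0005, 0.0603] rot [-0.0021, -0.0008, 0.0] q6 1.68 pos [672.9  90.9 198.3] rpy [-3.140e+00 -1.000e-03 -1.545e+00]
```

View pics/w37.png

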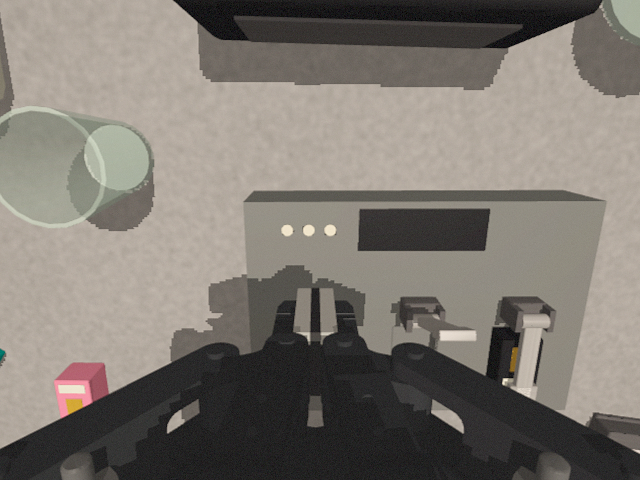

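Lever 0 lies shut at the right (528,345). Lever 2 is hidden under the hand. Same stroke.

send_rows:
  plan:
    - [[0, 0, 0.02], [-0.002, 0, 0], -1]
    - [[0, 0, 0.04], [-0.002, 0, 0], -1]
    - [[0, 0, 0.055], [-0.002, 0, 0], -1]
    - [[0, 0, 0.06], [-0.002, 0, 0], -1]
    - [[0, 0, 0.06], [-0.002, 0, 0], -1]

```text
clock: 30.0
eef_pos: [671.9, 89.3, 137.0]
tcp_rot: [3.139, -0.001, -1.546]
contact_force: [-0.9, -0.1, 0.2]
opening: 0.002
```

```bash
python3 - <<'E'
from h import *
for i in range(3): snap("wrist","tmp")
rel()
a=[]
for n in("scene","side"):
    c,im=snap(n,"tmp"); q=proj(c,rd(40,75,90))[0].astype(int); a.append(cv2.resize(im[q[1]-50:q[1]+50,q[0]-50:q[0]+50,::-1],(400,400),interpolation=cv2.INTER_CUBIC))
cv2.imwrite("pics/x38.png",cv2.hconcat(a)); rel()
E
```

```text
reader-frame TCP x,y,z [ 98.6  74.  139.5] rpy [-3.140e+00 -1.000e-03 -1.545e+00] F [-0.5 -0.3  0.6] clock 30.15 op -0.0
reader-frame TCP x,y,z [ 98.7  74.4 139.6] rpy [-3.140e+00 -1.000e-03 -1.545e+00] F [0.  0.4 0.5] clock 30.25 op -0.0
```

View pics/x38.png

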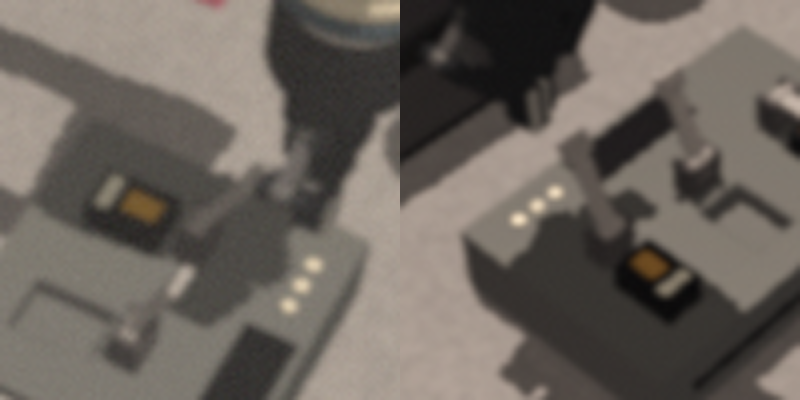

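send_rows:
  plan:
    - [[0, 0.02, -0.001], [0, 0, 0], -1]
    - [[0, 0.042, -0.003], [0, 0, 0], -1]
    - [[0, 0.062, -0.001], [0, 0, 0], -1]
    - [[0, 0.08, 0.009], [0, 0, 0], -1]
    - [[0, 0.088, 0.021], [0, 0, 0], -1]

```text
clock: 30.67
eef_pos: [584.9, 88.4, 120.1]
tcp_rot: [-3.137, -0.0, -1.545]
contact_force: [0.4, 0.9, 1.4]
opening: 0.001
```

```bash
python3 - <<'E'
from h import *
a=[]
for n in("scene","side"):
    c,im=snap(n,"tmp"); q=proj(c,rd(40,75,90))[0].astype(int); a.append(cv2.resize(im[q[1]-50:q[1]+50,q[0]-50:q[0]+50,::-1],(400,400),interpolation=cv2.INTER_CUBIC))
cv2.imwrite("pics/x39.png",cv2.hconcat(a)); rel()
E
```

```text
reader-frame TCP x,y,z [  8.9  74.3 118. ] rpy [ 3.142e+00 -1.000e-03 -1.545e+00] F [ 0.2 -0.5  0.1] clock 30.7667 op -0.0
```

View pics/x39.png

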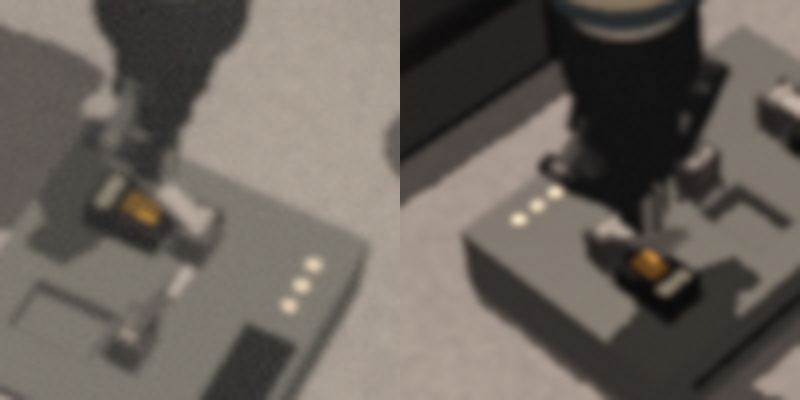

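send_rows:
  plan:
    - [[0, 0.003, 0.007], [0, 0, 0], -1]
    - [[0, 0.006, 0.013], [0, 0, 0], -1]
    - [[0, 0.008, 0.019], [0, 0, 0], -1]
    - [[0, 0.01, 0.022], [0, 0, 0], -1]
    - [[0, 0.011, 0.0225], [0, 0, 0], -1]

```text
clock: 31.18
eef_pos: [574.0, 87.9, 95.6]
tcp_rot: [-3.14, -0.001, -1.545]
contact_force: [1.6, -0.8, 1.8]
opening: 0.001
```

send_rows:
  plan:
    - [[0, 0.001, 0.001], [0, 0, 0], -1]
    - [[0, 0.001, 0.001], [0, 0, 0], -1]
    - [[0, 0.001, 0.0015], [0, 0, 0], -1]
    - [[0, 0.001, 0.0015], [0, 0, 0], -1]
    - [[0, 0.001, 0.0015], [0, 0, 0], -1]

```text
clock: 31.6
eef_pos: [573.9, 88.0, 95.2]
tcp_rot: [-3.138, -0.001, -1.545]
contact_force: [-2.2, -0.6, 13.6]
opening: -0.001
```

send_rows:
  plan:
    - [[0, 0, -0.04], [0, 0, 0], -1]
    - [[0, 0, -0.08], [0, 0, 0], -1]
    - [[0, 0.03, -0.11], [0, 0, 0], -1]
    - [[0, 0.07, -0.13], [0, 0, 0], -1]
    - [[0, 0.1, -0.15], [0, 0, 0], -1]

```text
clock: 32.02
eef_pos: [472.0, 85.3, 245.6]
tcp_rot: [-3.139, -0.001, -1.545]
contact_force: [-0.7, 0.5, 0.1]
opening: 0.001
```

```bash
python3 - <<'E'
from h import *
for i in range(4): snap("wrist","tmp")
c,im=snap("wrist","w40"); rel()
for k in (0,2): print(k,[(a,proj(c,levertip(k,a,65)+[0,0,3])[0].round(1).tolist()) for a in (0,.1,.2)],"hinge",proj(c,rd(40,75*(k-1),70.5)).round(1))
E
```

```text
reader-frame TCP x,y,z [-101.1   74.5  245. ] rpy [-3.137e+00 -1.000e-03 -1.545e+00] F [-0.7  0.7 -1.3] clock 32.2667 op -0.0
0 [(0, [526.2, 119.0]), (0.1, [531.1, 118.3]), (0.2, [536.3, 116.6])] hinge [[537.7  18.4]]
2 [(0, [315.1, 119.1]), (0.1, [315.1, 118.4]), (0.2, [315.1, 116.7])] hinge [[315.   18.4]]
```

View pics/w40.png

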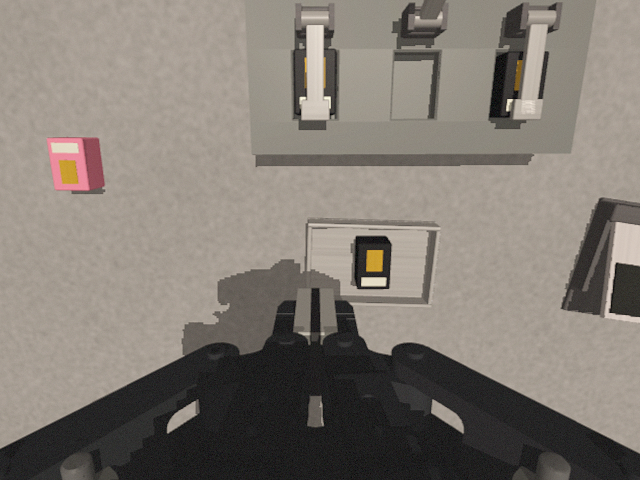

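```bash
python3 - <<'E'
from h import *
go([390,-205,200],-1.5446)
E
```

```text
shift [0.2882, 0.0917, 0.0448] rot [-0.0045, -0.0006, 0.0001] q6 1.72 pos [473.9  85.5 245. ] rpy [-3.137e+00 -1.000e-03 -1.545e+00]
```

send_rows:
  plan:
    - [[0.036, 0.011, 0.005], [-0.004, 0, 0], -1]
    - [[0.072, 0.022, 0.01], [-0.004, 0, 0], -1]
    - [[0.108, 0.033, 0.015], [-0.004, 0, 0], -1]
    - [[0.144, 0.044, 0.02], [-0.004, 0, 0], -1]
    - [[0.18, 0.055, 0.025], [-0.004, 0, 0], -1]

```text
clock: 32.68
eef_pos: [423.8, -97.5, 218.7]
tcp_rot: [3.141, -0.0, -1.544]
contact_force: [1.1, 0.8, 0.1]
opening: 0.006
```

send_rows:
  plan:
    - [[0.034, 0.011, 0.005], [0, 0, 0], -1]
    - [[0.07, 0.022, 0.01], [0, 0, 0], -1]
    - [[0.108, 0.034, 0.015], [0, 0, 0], -1]
    - [[0.108, 0.036, 0.02], [0, 0, 0], -1]
    - [[0.108, 0.036, 0.02], [0, 0, 0], -1]

```text
clock: 33.1
eef_pos: [389.7, -208.3, 196.7]
tcp_rot: [3.138, 0.001, -1.549]
contact_force: [-0.3, -0.1, -0.4]
opening: -0.002
```

```bash
python3 - <<'E'
from h import *
for i in range(4): snap("wrist","tmp")
c,im=snap("wrist","w41"); print(tcp()[0],tcp()[2]["tcp_rot"])
E
```

```text
[ 391.35477172 -205.54764042  198.60925039] [ 3.14059778e+00 -3.22094353e-05 -1.54208808e+00]
```

View pics/w41.png

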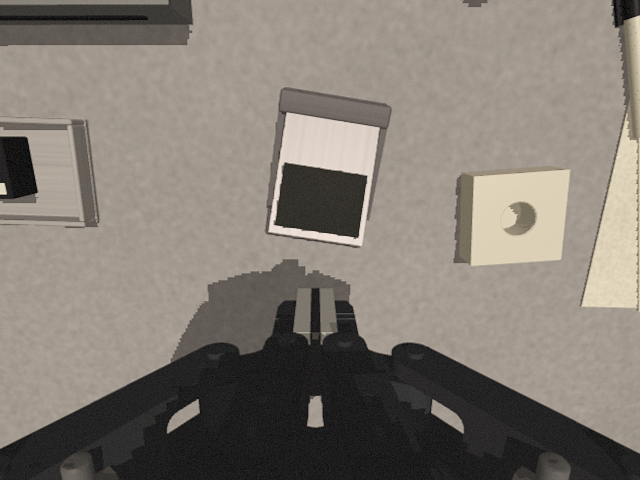

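```bash
python3 - <<'E'
from h import *
c=cam("wrist")
L=onz(c,268,234,50);Rr=onz(c,362,246,50);print(L,Rr,np.linalg.norm(L-Rr))
d=(L-Rr)/np.linalg.norm(L-Rr); f=np.array([d[1],-d[0],0]); f*=np.sign(f[0]); m=(L+Rr)/2
pad=m+21*f; print("yaw",np.arctan2(f[1],f[0]),"pad",pad,proj(c,[pad*[1,1,0]+[0,0,44]]))
go([pad[0],pad[1],80],-1.5446)
E
```

```text
[ 387.87829308 -171.89285472   50.        ] [ 380.88894285 -238.70546828   50.        ] 67.17720109488936
yaw -0.10423211971057716 pad [ 405.26964569 -207.48407472   50.        ] [[319.11108587 209.45087547]]
shift [0.0023, -0.014, 0.1186] rot [0.001, -0.0, 0.0025] q6 1.06 pos [ 391.4 -205.5  198.6] rpy [ 3.141 -0.    -1.542]
```

send_rows:
  plan:
    - [[0.001, -0.005, 0.035], [0, 0, 0], -1]
    - [[0.002, -0.01, 0.07], [0, 0, 0], -1]
    - [[0.0023, -0.014, 0.1], [0, 0, 0], -1]
    - [[0.0023, -0.014, 0.117], [0, 0, 0], -1]
    - [[0.0023, -0.014, 0.117], [0, 0, 0], -1]

```text
clock: 33.77
eef_pos: [404.1, -205.4, 78.8]
tcp_rot: [3.136, 0.003, -1.54]
contact_force: [-0.9, 0.4, -0.4]
opening: -0.002
```

```bash
python3 - <<'E'
from h import *
for i in range(2): snap("wrist","tmp")
c,im=snap("wrist","w42"); go([405.3,-207.5,50],-1.5446); print(tcp()[2]["contact_force"])
c,im=snap("scene","scene42")
cv2.imwrite("pics/c42.png",cv2.resize(im[320:450,180:360,::-1],(720,520),interpolation=cv2.INTER_CUBIC))
E
```

```text
shift [0.0003, 0.0009, 0.0325] rot [0.0002, -0.0004, 0.0038] q6 1.07 pos [ 406.2 -207.1   82.5] rpy [ 3.141 -0.    -1.541]
[ 0.61878949 -0.02793359  0.03994018]
```

View pics/w42.png

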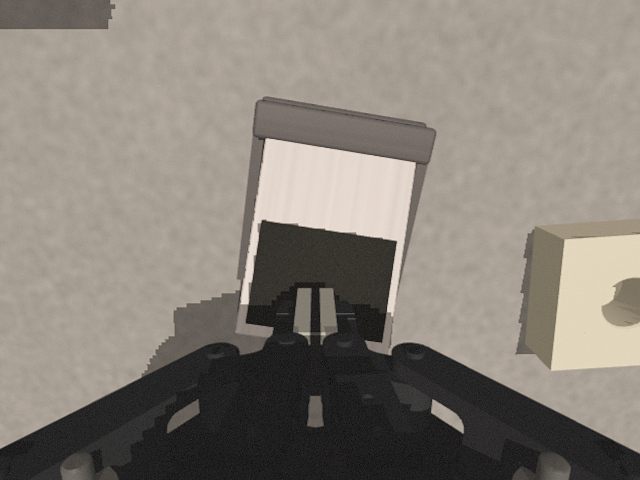

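View pics/scene42.png

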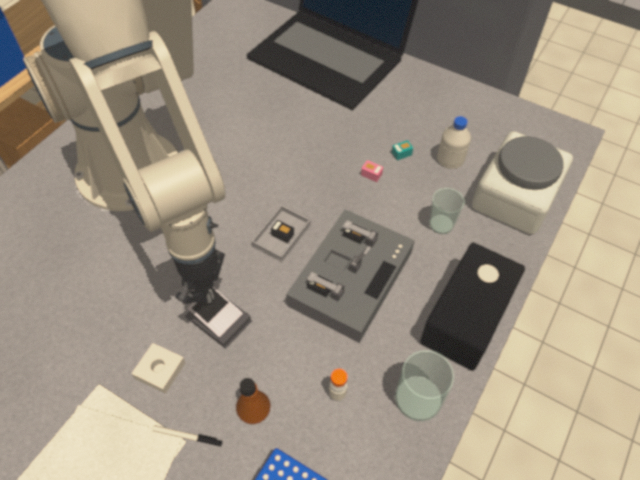

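View pics/c42.png

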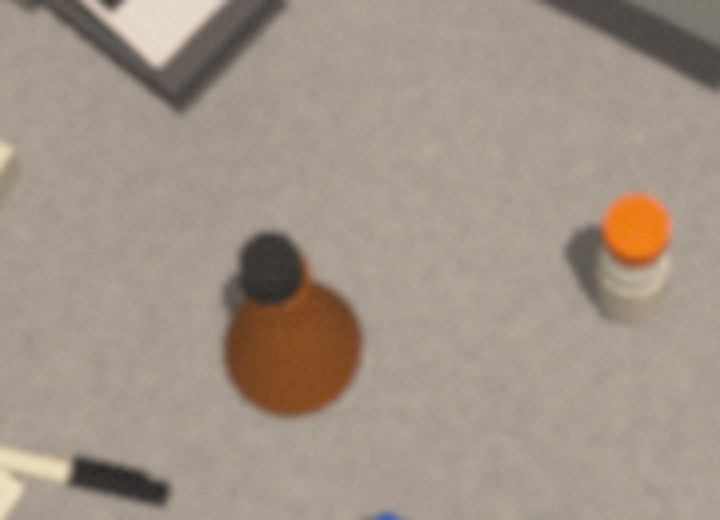

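send_rows:
  plan:
    - [[0, 0, 0.01], [0, 0, 0], -1]
    - [[0, 0, 0.02], [0, 0, 0], -1]
    - [[0, 0, 0.024], [0, 0, 0], -1]
    - [[0, 0, 0.028], [0, 0, 0], -1]
    - [[0, 0, 0.03], [0, 0, 0], -1]

```text
clock: 34.38
eef_pos: [405.7, -207.5, 52.4]
tcp_rot: [3.141, -0.001, -1.541]
contact_force: [-4.6, -2.2, 6.9]
opening: 0.003
```

send_rows:
  plan:
    - [[0, 0, 0.001], [0, 0, 0], -1]
    - [[0, 0, 0.002], [0, 0, 0], -1]
    - [[0, 0, 0.003], [0, 0, 0], -1]
    - [[0, 0, 0.003], [0, 0, 0], -1]
    - [[0, 0, 0.003], [0, 0, 0], -1]

```text
clock: 34.8
eef_pos: [405.2, -207.5, 49.3]
tcp_rot: [3.14, -0.0, -1.541]
contact_force: [-2.5, -0.7, 6.5]
opening: -0.002
```

send_rows:
  plan:
    - [[0, 0, 0.001], [0, 0, 0], -1]
    - [[0, 0, 0.002], [0, 0, 0], -1]
    - [[0, 0, 0.003], [0, 0, 0], -1]
    - [[0, 0, 0.003], [0, 0, 0], -1]
    - [[0, 0, 0.003], [0, 0, 0], -1]

```text
clock: 35.22
eef_pos: [405.0, -207.6, 46.9]
tcp_rot: [3.14, -0.0, -1.541]
contact_force: [-4.4, 1.4, 19.5]
opening: 0.003
```

Force rose sharply at 46.9: that is the stop. Hold briefly, then release.

send_rows:
  plan:
    - [[0, 0, 0.0005], [0, 0, 0], -1]
    - [[0, 0, 0.0005], [0, 0, 0], -1]
    - [[0, 0, 0.0005], [0, 0, 0], -1]
    - [[0, 0, 0.0005], [0, 0, 0], -1]
    - [[0, 0, 0.0005], [0, 0, 0], -1]

```text
clock: 35.63
eef_pos: [405.0, -207.6, 47.0]
tcp_rot: [3.14, -0.0, -1.542]
contact_force: [-2.9, 1.3, 17.3]
opening: -0.003
```

```bash
python3 - <<'E'
from h import *
c,im=snap("wrist","w43"); print(tcp()[0],tcp()[2]["contact_force"])
E
```

```text
[ 404.99003531 -207.5557218    47.00466322] [-3.00029829  1.73356047 17.13495524]
```

View pics/w43.png

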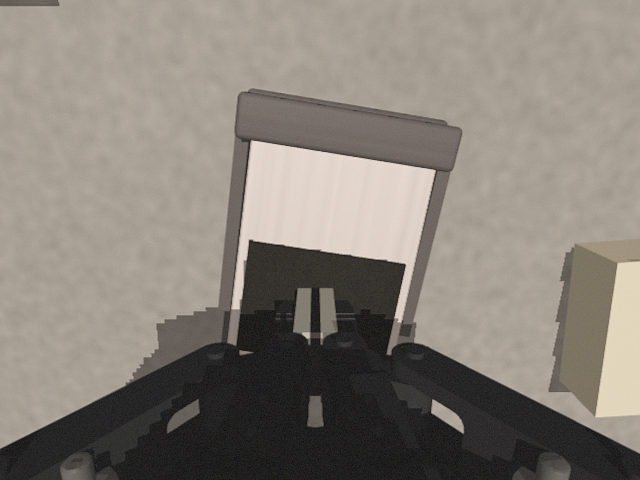

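send_rows:
  plan:
    - [[0, 0, -0.005], [0, 0, 0], -1]
    - [[0, 0, -0.015], [0, 0, 0], -1]
    - [[0, 0, -0.04], [0, 0, 0], -1]
    - [[0, 0, -0.08], [0, 0, 0], -1]
    - [[0, 0, -0.12], [0, 0, 0], -1]

```text
clock: 36.1
eef_pos: [403.8, -206.9, 167.6]
tcp_rot: [3.136, 0.002, -1.542]
contact_force: [0.9, -1.4, -0.4]
opening: 0.002
```

send_rows:
  plan:
    - [[0, 0.01, -0.02], [0, 0, 0], -1]
    - [[0, 0.02, -0.04], [0, 0, 0], -1]
    - [[0, 0.02, -0.04], [0, 0, 0], -1]
    - [[0, 0.02, -0.04], [0, 0, 0], -1]
    - [[0, 0.02, -0.04], [0, 0, 0], -1]

```text
clock: 36.52
eef_pos: [383.8, -207.4, 207.2]
tcp_rot: [3.136, 0.002, -1.542]
contact_force: [-0.0, -0.3, -0.4]
opening: 0.004
```

```bash
python3 - <<'E'
from h import *
for i in range(3): snap("wrist","tmp")
c,im=snap("wrist","w44"); print(tcp()[0],tcp()[2]["contact_force"])
cs,a=snap("scene","scene44"); cd,b=snap("side","side44")
k=[cv2.resize(a[200:350,240:430,::-1],(400,316),interpolation=cv2.INTER_CUBIC),cv2.resize(b[190:340,220:410,::-1],(400,316),interpolation=cv2.INTER_CUBIC)]
cv2.imwrite("pics/x44.png",cv2.hconcat(k))
q=proj(cd,[594,-327,70])[0].astype(int); 
k=[cv2.resize(a[370:430,220:290,::-1],(400,343),interpolation=cv2.INTER_CUBIC),cv2.resize(b[q[1]-35:q[1]+25,q[0]-35:q[0]+35,::-1],(400,343),interpolation=cv2.INTER_CUBIC)]
cv2.imwrite("pics/y44.png",cv2.hconcat(k))
print(proj(cs,[[594,-327,z] for z in(95,115)]),"offs",proj(cd,[[594,-327,z] for z in(0,95,115)])-(q-35))
E
```

```text
[ 383.75753186 -207.28251343  206.6367808 ] [ 0.62658928  0.58746633 -1.14268188]
[[248.96113959 389.20745836]
 [247.91322852 384.89793792]] offs [[32.86681208 54.93905229]
 [36.55389393 28.67958371]
 [37.3799765  22.7962076 ]]
```

View pics/w44.png

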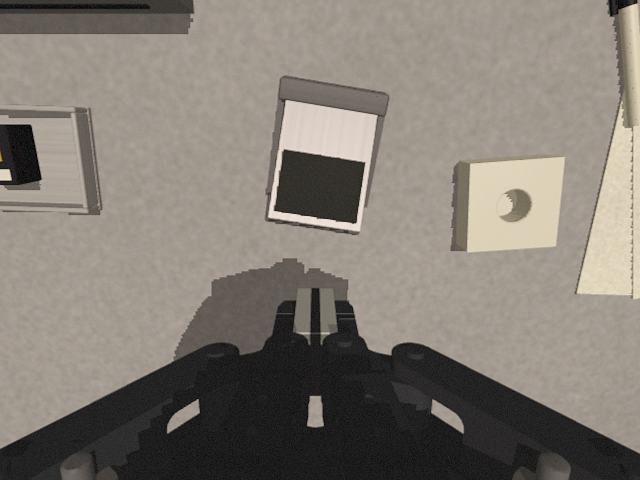

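View pics/x44.png

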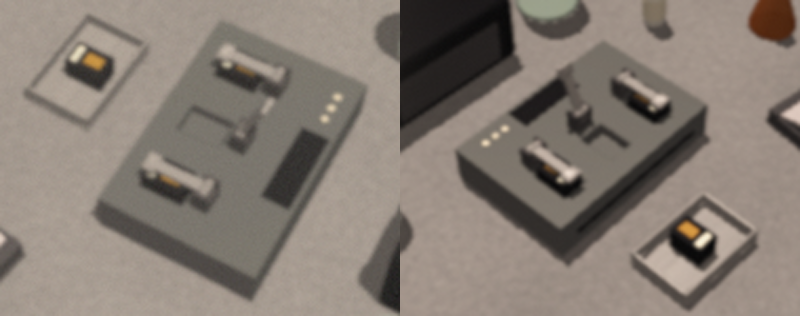

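View pics/y44.png

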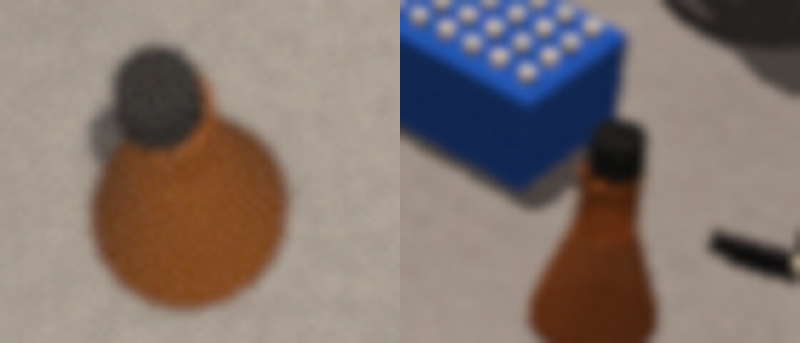

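```bash
python3 - <<'E'
from rig import job
print(job.sign_off())
E
```

```text
the job is handed in; nothing more can be done
None
```

I finished every step and handed the job in at about 37 s of the 210 s allowed. `sign_off` gives no verdict, so the results below come from my own measurements and the last pictures.

- **Stopper:** it is home in the flask. Resistance came at the height I predicted (122.2 mm against 122.0 mm), and the last scene and side views show it upright in the standing flask.
- **Spent cartridge:** it lies flat in the tray.
- **Bench cartridges:** there were two black ones. They are seated in pockets 2 and 0, and both reached the floor at the expected height.
- **Levers:** levers 0 and 2 were pressed down to their stops and lie level in the pictures. Lever 1, over the now empty middle pocket, is left open.
- **Pedal:** I pressed until the force rose sharply (6.5 to 19.5 N) and held it there for about 0.4 s. It is back up and the arm is clear. The stop came about 3 mm lower than I had worked out.

**What went wrong or disagreed:**
- **Missed grasp:** my first grasp on the second cartridge was too high, and the fingers slipped off it. I regrasped it lower.
- **Hard seating:** seating that cartridge briefly reached 54 N at the wrist. That is under the 120 N wrist limit. The load went through the held cartridge, so I don't believe it counts against the 40 N limit on the arm and gripper body, but I couldn't confirm that.

The last pictures show the pink and turquoise look-alikes and the other bench items where they were.

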